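# Pack sign brackets in the catch-lidded hardware chest

### The job

The red lid of the hardware chest stands slightly ajar on its safety catch: reach under its front lip, push the hidden yellow catch aside while lifting, and open the lid right up. Pack all the U-shaped aluminium brackets from the bench flat on the chest floor, webs upright as they stand now, each flipped end for end against its neighbour so that their legs interlock in one compact row, then shut the lid fully down so that the catch snaps back, leaving the other things on the bench undisturbed.

Things in the scene. Friction and masses are not known exactly. Their poses are not given: they have to be found in the camera images.
- chest: Grey open chest fixed to the bench. Origin on the bench under its centre; own -x is its front (lid's lip and catch; faces about world +y), +x the hinge side, z up. Inside 210 mm (x) by 224 mm (y), walls 5 mm, floor 35 mm and rim 85 mm above the bench. A wire striker sticks 26 mm out of the middle of the front wall, 75 mm above the bench, under the lip
- chest_floor (a point): Centre of the chest's inner floor, axes as the chest's. Five brackets fit interlocked in a row along x, mouths alternately to +y and -y: with 34 mm pitch along x and web centres 46 mm from the middle line (bracket centres 19 mm from it) legs overlap by 24 mm and 30 mm or more stay free for a finger on both sides of every web
- lid (a joint): Red lid's angle, rad: 0 shut on the rim, grows as it opens, 2.05 leaning back. Flat plate 267 mm from hinge to lip, 240 mm wide, 6 mm thick, 0.5 kg, underside level with the rim when shut; the lip overhangs the chest front by 47 mm. A stiff hinge keeps it where it is left (about 7 N at the lip to lift). Starts ajar (0.07 to 0.10); the engaged catch stops it at 0.12. Open to about 1.9 its hook stands clear of the work
- lid_hinge (a point): Point on the hinge line, mid-width, 85 mm above the bench over the chest's +x wall; its frame turns with the lid: -x from hinge to lip, y along the hinge line (parallel to the chest's y), underside at z = 0, outer face at z = 6 mm
- lid_lip (a point): Middle of the lid's front lip, on its lower edge (267 mm from the hinge line)
- catch (a joint): Sideways travel of the sprung catch, m: 0 at rest (engaged), up to 0.020 when pushed to the chest's +y. Spring 3 N at rest, 6 N at full travel. From 0.014 on the hook clears the striker and the lid can be lifted; above 0.25 rad of lid it is free for good. Springs back when let go. When the lid is pressed shut (10 to 25 N at the lip) its ramp snaps past the striker by itself
- catch_paddle (a point): Centre of the push face (facing the chest's -y) of the yellow paddle under the lip; a yellow patch on the lid lies right above. Paddle 22 mm wide (y), 17 mm deep (x), 32 mm tall, starting 2 mm below the lid, its front 7 mm behind the lip; behind it a thin hooked arm reaches 63 mm below the lid. Moves with lid and catch
- bracket1: U-shaped aluminium channel bracket, seen as a U from above: 60 mm wide (x), 62 deep (y), 40 tall (z), walls 8 mm, mouth inside 44 wide and 54 deep, about 170 g. Origin at the centre of its underside; web at y -31 to -23 mm, mouth open to +y, leg tips at y +31 mm. Can be pinched from above across the middle of its web. May be absent
- bracket2: U-shaped aluminium channel bracket, seen as a U from above: 60 mm wide (x), 62 deep (y), 40 tall (z), walls 8 mm, mouth inside 44 wide and 54 deep, about 170 g. Origin at the centre of its underside; web at y -31 to -23 mm, mouth open to +y, leg tips at y +31 mm. Can be pinched from above across the middle of its web. May be absent
- bracket3: U-shaped aluminium channel bracket, seen as a U from above: 60 mm wide (x), 62 deep (y), 40 tall (z), walls 8 mm, mouth inside 44 wide and 54 deep, about 170 g. Origin at the centre of its underside; web at y -31 to -23 mm, mouth open to +y, leg tips at y +31 mm. Can be pinched from above across the middle of its web. May be absent
- bracket4: U-shaped aluminium channel bracket, seen as a U from above: 60 mm wide (x), 62 deep (y), 40 tall (z), walls 8 mm, mouth inside 44 wide and 54 deep, about 170 g. Origin at the centre of its underside; web at y -31 to -23 mm, mouth open to +y, leg tips at y +31 mm. Can be pinched from above across the middle of its web. May be absent
- bracket5: U-shaped aluminium channel bracket, seen as a U from above: 60 mm wide (x), 62 deep (y), 40 tall (z), walls 8 mm, mouth inside 44 wide and 54 deep, about 170 g. Origin at the centre of its underside; web at y -31 to -23 mm, mouth open to +y, leg tips at y +31 mm. Can be pinched from above across the middle of its web. May be absent
- hammer: Hammer lying on the bench, 240 mm long; leave alone
- paint_jar: Closed paint jar with a red cap, 66 mm across, 85 mm tall, on the bench; leave alone
- punch: Round steel punch, 12 mm thick and 120 mm long, lying on the bench; leave alone
Mind the look-alikes: they are no part of the job. Leave any orange or pink look-alike of the bracket1 alone.

How it is judged:
By the outcome, as a careful person would: the job done as asked, in the order asked, and still so for the second after the job is handed in, with the robot touching nothing.
Of bracket1, bracket2, bracket3, bracket4, bracket5 only 3 to 5 are there at a start; the rules pass over those that are not, and their reading is None.
At some moment in a run one of bracket1, bracket2, bracket3, bracket4, bracket5 may be knocked a few centimetres aside while the robot is not near it.
Once in a run the grip may slacken for a moment while it holds something.
It also fails if it takes over 210 s, if anything falls off the work surface, if the arm or the gripper's body presses on something with over 40 N, if the wrist force passes 120 N, or if a joint passes its speed limit or range.

### The arm

A 7-joint arm with a two-finger parallel gripper is mounted at the origin on the work surface. World frame = base frame: x ahead of the robot, y to its left, z up, the work surface at z = 0. Lengths are in m, angles in rad, forces in N, time in s.
With the tool pointing down it reaches from about 0.425 to 0.875 m from the base axis. Payload 4.7 kg.
Tool frame: the origin (TCP) lies midway between the tips of the shut fingers; the grasp point (between the pads) lies ctrl.grasp_offset behind it (ctrl.grasp_offset is the distance from the TCP to the grasp point, in m); z points along the fingers, y is the line along which they close (so a half turn about z gives the same grasp; the last joint's range is limited). The gripper opens to 87 mm and grips with 3 to 60 N. Pads are 19 mm wide; open, the fingers measure 117 mm over their backs; the gripper's body (75 mm by 190 mm) begins 51 mm behind the grasp point.
Start: joints at [-1.223, 0.321, -0.07, 1.45, 0.023, 1.371, -0.057], TCP at [0.213, 0.614, 0.223] pointing down, gripper open.
Joint ranges: [-2.86, 2.86], [-0.3, 2.09], [-1.38, 1.24], [0.06, 2.45], [-1.56, 4.7], [0.09, 2.05], [-2.69, 2.69]. Speed limits (rad/s): [2.57, 2.57, 3.14, 3.14, 3.14, 3.14, 3.14].

### API

Orientations are given as a rotation vector (axis times angle).
In Python, from bench import ctrl gives the robot as it stands. The module is installed in compiled form; this text tells all that it offers.
- The arm moves only by the tool jog_arm, never from a script. Its argument "moves" is one flat list of numbers, 7 for each row, row after row: the shift along the tool's x, y, z in units of 30 cm (1.0 is 30 cm), then the turn, a rotation vector about the tool's x, y, z in units of 60 degrees (1.0 is 60 degrees), then the gripper's target within -1 to 1 (fully open at 1, half-way at 0, shut at -1). In form: [x, y, z, wx, wy, wz, fingers, x, y, z, wx, wy, wz, fingers, ...]. A call has exactly 8 rows; each row is the pose to reach, as a shift and turn from the pose commanded when the call began, along the tool's axes at that moment; what a row does not reach only later rows make up. A row lasts 1/8 s, in which the tool goes at most 62.5 mm and 10.7 degrees, less where a joint would pass 70% of its speed; a pose out of reach is approached as far as the arm can. A call with a number of a shift or a turn outside -1 to 1 is refused whole. A call with a gripper value outside its range is refused whole. The fingers move at their own pace and stop on an object; "newtons" is the grip in N (left out, the last holds). Time passes only in rows, so rows that repeat a pose let the fingers close, or fill a call up. It gives the time, the measured TCP pose, the force, the opening and the grip force at its end, in the units of the state.
- ctrl.get_state(): the state, without advancing time (a new reading comes with each control period).
- ctrl.get_image(name): name is "scene" or "side" or "wrist"; returns a dict with "pixels" (480x640x3 uint8, red, green, blue), "fx", "fy", "cx", "cy" (pixels), "dist" ([k1, k2, p1, p2, k3] as OpenCV has them; the pictures are not rectified), "xyz" and "rotation" of the camera in the world; the wrist camera has in their place "tool_from_camera" (4x4, takes a point from camera to tool coordinates, whose origin is the TCP and whose axes are the flange's). Camera axes: x right, y up, looking along -z (the intrinsics and any distortion apply to the point x, -y, -z); pixel columns grow to the right and rows downward; lengths in m; the calibration is good to about 2 mm. A picture is of the moment at which its call begins: read the wrist's pose just before it. There is no depth.
- ctrl.close_job(): hands the job in; it is judged then, once.
The state is a dict: "time": time; "joint_positions": joint angles; "qd": joint speeds; "joint_torque": joint torques, N m; "position": TCP position; "tool_rot": TCP orientation; "ft_force": force on the tool from outside, world axes, zero at the start; "torque": the same for the moment, N m; "grip_width": opening from 0.0 (shut) to 1.0 (fully open); "grip_force": force on a finger pad.
Only numpy, scipy, OpenCV 4.12 (cv2) and the standard library are available. Lean on these libraries where they do the work, as an engineer would, in place of code of your own. Each camera call takes 0.05 s, during which the arm holds its last target. There are 200 camera calls.

## Working session

There is one attempt and no reset: what is moved stays moved. The work goes in short steps, Python scripts to look and compute and a tool call to move; the robot and the scene stay as the last step left them, time stands still between calls to the robot, and variables do not carry over. Pictures are saved under pics/ and viewed, at most 14 in all, crops included, and the job is handed in when it is done.

Besides the shell and the picture viewer there is one more tool, called after "Request:" as name(argument=value, ...), one argument or row to a line, values as JSON. jog_arm: Moves the arm, as the interface text tells. Its arguments: {"type":"object","properties":{"moves":{"type":"array"},"newtons":{"type":"number"}},"required":["moves"]}

```bash
mkdir -p pics; python3 - <<'E'
from bench import ctrl
import cv2,numpy as np
s=ctrl.get_state();print(s['time'],s['position'],s['tool_rot'],ctrl.grasp_offset)
for n in ['scene','side','wrist']:
    d=ctrl.get_image(n);cv2.imwrite(f'pics/{n}0.png',d['pixels'][:,:,::-1])
    print(n,{k:np.round(v,3).tolist() for k,v in d.items() if k!='pixels'})
E
```

```text
0.0 [0.21282074 0.61359592 0.22144602] [-5.21790426e-01 -3.09773356e+00  2.99267954e-03] 0.0187
scene {'fx': 586.319, 'fy': 586.319, 'cx': 311.863, 'cy': 247.875, 'dist': [-0.111, 0.0, 0.0, 0.0, 0.0], 'xyz': [1.559, -0.49, 0.998], 'rotation': [0.821, 0.513, 1.009]}
side {'fx': 459.741, 'fy': 459.741, 'cx': 319.861, 'cy': 235.732, 'dist': [-0.09, 0.0, 0.0, 0.0, 0.0], 'xyz': [0.079, -0.502, 0.848], 'rotation': [0.718, -0.236, -0.632]}
wrist {'fx': 350.795, 'fy': 350.795, 'cx': 322.702, 'cy': 237.792, 'dist': [0.001, 0.0, 0.0, 0.0, 0.0], 'tool_from_camera': [[-0.001, 0.97, 0.244, 0.067], [1.0, 0.001, 0.0, 0.001], [0.0, 0.244, -0.97, -0.162], [0.0, 0.0, 0.0, 1.0]]}
```

View pics/scene0.png

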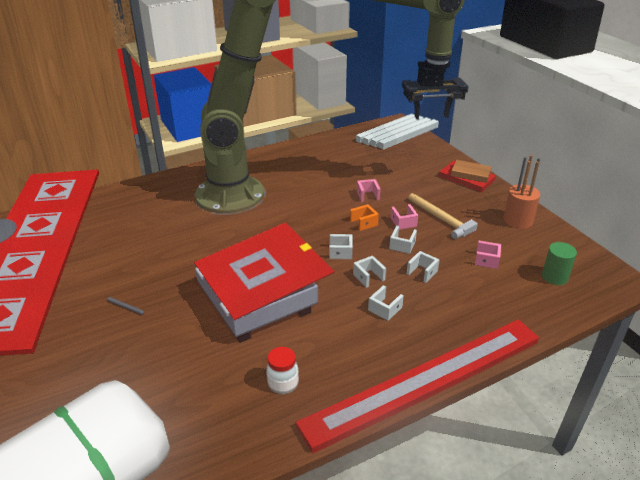

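View pics/side0.png

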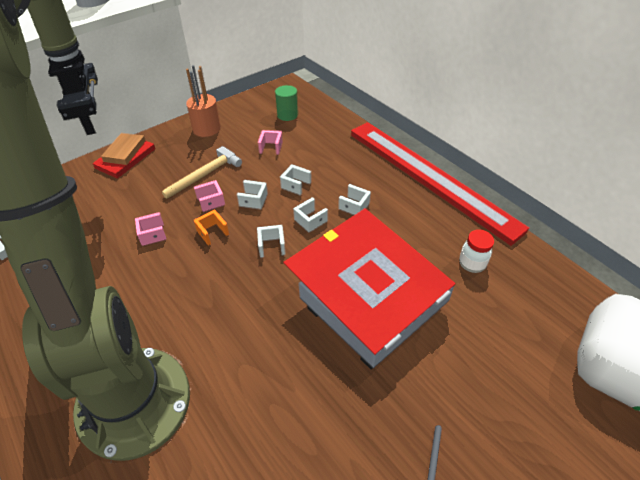

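The scene view shows five silver U brackets at about (341,246), (403,240), (370,270), (423,264) and (386,303). Three pink look-alikes are at (368,189), (404,216) and (488,253), and an orange one at (364,217). Only the silver ones match "aluminium". The lid's yellow patch is at (306,247). I'll enlarge both views to confirm and measure.

```bash
cat > h.py <<'E'
import cv2,numpy as np
from scipy.spatial.transform import Rotation as R
from scipy.optimize import least_squares
from bench import ctrl
F=np.diag([1.,-1,-1])
def cam(d,s=None):
    K=np.array([[d['fx'],0,d['cx']],[0,d['fy'],d['cy']],[0,0,1]])
    if 'xyz' in d: Rw=R.from_rotvec(d['rotation']).as_matrix();p=np.array(d['xyz'])
    else:
        T=np.array(d['tool_from_camera']);Rt=R.from_rotvec(s['tool_rot']).as_matrix()
        Rw=Rt@T[:3,:3];p=Rt@T[:3,3]+s['position']
    return K,np.array(d['dist'],float),Rw,p
def ray(c,px):
    K,D,Rw,p=c
    u=cv2.undistortPoints(np.array(px,float).reshape(-1,1,2),K,D).reshape(-1,2)
    v=np.c_[u,np.ones(len(u))]@F
    return v@Rw.T
def onz(c,px,z):
    v=ray(c,px);return c[3]+v*((z-c[3][2])/v[:,2])[:,None]
def proj(c,X):
    K,D,Rw,p=c
    Y=(np.array(X,float)-p)@Rw@F
    return cv2.projectPoints(Y.reshape(-1,1,3),np.zeros(3),np.zeros(3),K,D)[0].reshape(-1,2)
def tri(cs,pxs):
    A=0;b=0
    for c,px in zip(cs,pxs):
        v=ray(c,[px])[0];v/=np.linalg.norm(v);M=np.eye(3)-np.outer(v,v);A=A+M;b=b+M@c[3]
    return np.linalg.solve(A,b)
def grab(n):
    s=ctrl.get_state();d=ctrl.get_image(n);return d['pixels'][:,:,::-1].copy(),cam(d,s)
def crop(im,x,y,w,h,k):
    return cv2.resize(im[y:y+h,x:x+w],None,fx=k,fy=k,interpolation=cv2.INTER_CUBIC)
E
python3 - <<'E'
from h import *
a=cv2.imread('pics/scene0.png');cv2.imwrite('pics/sc.png',crop(a,190,170,266,200,3))
a=cv2.imread('pics/side0.png');cv2.imwrite('pics/si.png',crop(a,200,150,266,200,3))
E
```

```text
(no output)
```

View pics/sc.png

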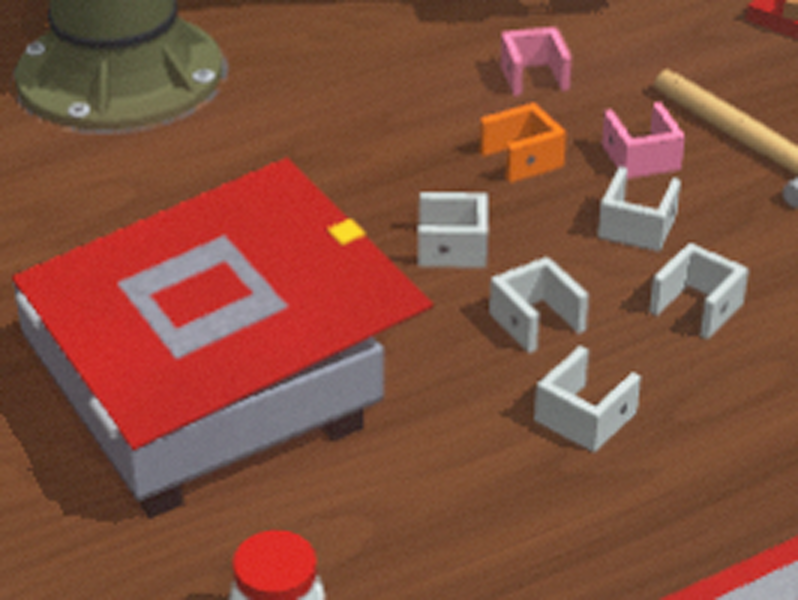

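View pics/si.png

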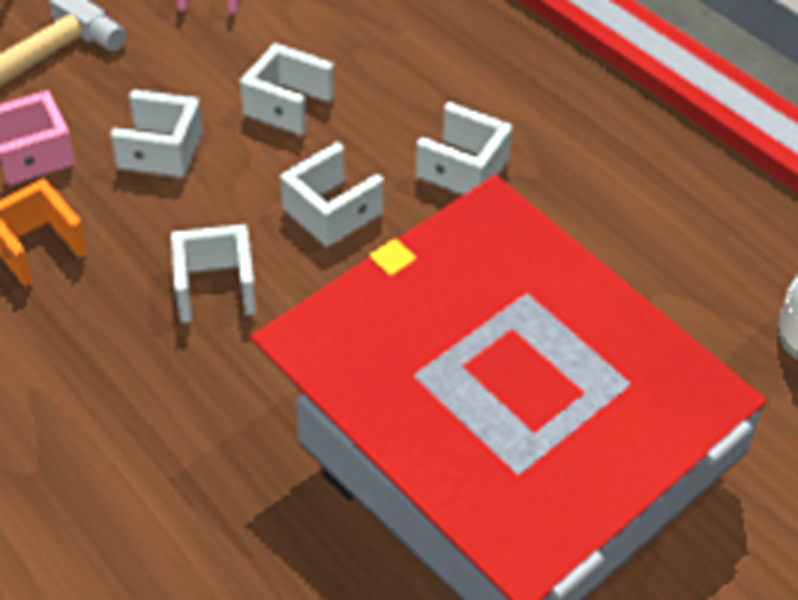

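Crops confirm that exactly five brackets are silver, with a hole in one leg each. The four pink or orange ones stay put. In the scene crop, the lip corners are at (287,158) and (432,303), the hinge corners at (17,277) and (135,442), and the patch at (347,232). Next I'll fit the poses with the model in both views.

```bash
cat >> h.py <<'E'
BX=[((-30,-31),(30,-23)),((-30,-31),(-22,31)),((22,-31),(30,31))]
def bmask(c,q,shape=(480,640),h=.04):
    x,y,a,z=q;M=np.zeros(shape,np.uint8);S=4
    for (x0,y0),(x1,y1) in BX:
        P=np.array([[u,v,w] for u in(x0,x1) for v in(y0,y1) for w in(0,h*1000)])/1000.
        ca,sa=np.cos(a),np.sin(a);W=np.c_[P[:,0]*ca-P[:,1]*sa+x,P[:,0]*sa+P[:,1]*ca+y,P[:,2]+z]
        hull=cv2.convexHull(proj(c,W).astype(np.float32))
        cv2.fillPoly(M,[np.round(hull*16).astype(np.int32)],255,cv2.LINE_AA,4)
    return M/255.
def silver(im):
    h=cv2.cvtColor(im,cv2.COLOR_BGR2HSV);return ((h[...,1]<45)&(h[...,2]>95)).astype(float)
def fitb(views,q0,freez=False,pad=14):
    # views: list of (cam, silver mask)
    from scipy.optimize import minimize
    boxes=[]
    for c,m in views:
        b=bmask(c,q0)>0;b=cv2.dilate(b.astype(np.uint8),np.ones((pad,pad)))
        boxes.append(b)
    def f(p):
        q=[q0[0]+p[0]*.01,q0[1]+p[1]*.01,q0[2]+p[2]*.15,q0[3]+(p[3]*.01 if freez else 0)]
        e=n=0
        for (c,m),b in zip(views,boxes):
            r=bmask(c,q);e+=np.abs(r-m*b).sum();n+=r.sum()
        return e/n
    best=None
    for k in(-1,0,1):
        p0=np.array([0,0,k*1.]+([0.] if freez else []))
        r=minimize(f,p0,method='Nelder-Mead',options=dict(xatol=.01,fatol=1e-4,initial_simplex=np.vstack([p0,p0+np.eye(len(p0))])))
        if best is None or r.fun<best.fun: best=r
    p=best.x;return np.array([q0[0]+p[0]*.01,q0[1]+p[1]*.01,q0[2]+p[2]*.15,q0[3]+(p[3]*.01 if freez else 0)]),best.fun
E
python3 - <<'E'
from h import *
cs=cam(ctrl.get_image('scene'));ci=cam(ctrl.get_image('side'))
ms=silver(cv2.imread('pics/scene0.png'));mi=silver(cv2.imread('pics/side0.png'))
B=dict(A=((487,211),(419,211)),B=((635,212),(650,177)),C=((518,276),(560,308)),D=((718,258),(680,295)),E=((565,398),(610,363)))
Q={}
for k,(w,t) in B.items():
    g=onz(cs,np.array([w,t])/3.+[190,170],.04);m=g.mean(0);d=g[1]-g[0]
    q0=[m[0],m[1],np.arctan2(d[1],d[0])-np.pi/2,0]
    q,e=fitb([(cs,ms),(ci,mi)],q0);q2,e2=fitb([(cs,ms),(ci,mi)],q,True)
    print(k,np.round(q0,3),np.round(q,4),round(e,3),'z-free',np.round(q2,4),round(e2,3));Q[k]=q
np.save('Q.npy',np.array([Q[k] for k in 'ABCDE']))
def lidpts(p):
    x,y,a,th=p
    L=np.array([[-.267,-.12,.006],[-.267,.12,.006],[0,.12,.006],[0,-.12,.006]])
    l=np.c_[L[:,0]*np.cos(th)-L[:,2]*np.sin(th)*-1*-1*-1, L[:,1],-L[:,0]*np.sin(th)+L[:,2]*np.cos(th)]
    l[:,0]+=.11;l[:,2]+=.085
    ca,sa=np.cos(a),np.sin(a)
    return np.c_[l[:,0]*ca-l[:,1]*sa+x,l[:,0]*sa+l[:,1]*ca+y,l[:,2]]
ps=np.array([(287,158),(432,303),(135,442),(17,277)])/3.+[190,170]
pi=np.array([(252,337),(497,180),(765,403)])/3.+[200,150]
f=lambda p:np.r_[(proj(cs,lidpts(p))-ps).ravel(),(proj(ci,lidpts(p)[:3])-pi).ravel()]
r=least_squares(f,[.6,-.1,-1.57,.09]);print('chest',r.x.round(4),np.abs(r.fun).max(),r.fun.round(1))
pp=tri([cs,ci],[np.array((347,232))/3+[190,170],np.array((393,257))/3+[200,150]]);print('patch',pp)
for i,j,n in((0,0,'-y'),(1,1,'+y')):print('lip',n,tri([cs,ci],[ps[i],pi[j]]))
E
```

```text
A [ 0.433  0.167 -3.63   0.   ] [ 0.4354  0.1653 -3.6668  0.    ] 0.165 z-free [ 4.3440e-01  1.6410e-01 -3.6607e+00  2.6000e-03] 0.154
B [0.493 0.336 0.734 0.   ] [0.488  0.3369 0.7695 0.    ] 0.205 z-free [0.4884 0.3365 0.7767 0.0011] 0.175
C [ 0.571  0.175 -1.408  0.   ] [ 0.5642  0.1791 -1.5532  0.    ] 0.19 z-free [ 0.5641  0.1778 -1.5303  0.0026] 0.164
D [ 0.619  0.31  -2.721  0.   ] [ 0.6146  0.3136 -2.6954  0.    ] 0.158 z-free [ 6.1440e-01  3.1260e-01 -2.6997e+00  2.1000e-03] 0.152
E [0.687 0.15  0.324 0.   ] [0.6863 0.151  0.4055 0.    ] 0.15 z-free [0.6871 0.1494 0.3999 0.0015] 0.147
chest [ 0.5107 -0.121  -1.5118  0.0763] 2.274866701600331 [ 0.5  0.5  0.5  1.3 -2.   1.5 -2.3 -0.8 -1.7 -0.4 -1.2 -1.8  0.3 -1.4]
patch [0.50583947 0.02198333 0.11432097]
lip -y [0.38318325 0.02422471 0.11377588]
lip +y [0.61995516 0.03851795 0.11248312]
```

```bash
cat >> h.py <<'E'
CH=np.array([.511,-.123,-1.512])
def frame(phi,t,xdown=True):
    c,s=np.cos(np.radians(t)),np.sin(np.radians(t));p=np.radians(phi);h=np.array([np.cos(p),np.sin(p),0])
    z=c*h-s*np.array([0,0,1]);x=-(s*h+c*np.array([0,0,1]))*(1 if xdown else -1)
    return np.c_[x,np.cross(z,x),z]
def down(yaw): # tool y axis azimuth yaw, pointing down
    y=np.array([np.cos(yaw),np.sin(yaw),0]);z=np.array([0,0,-1.]);return np.c_[np.cross(y,z),y,z]
def go(p,Rm=None,s=None):
    s=s or ctrl.get_state();R0=R.from_rotvec(s['tool_rot']).as_matrix()
    d=R0.T@(np.array(p)-s['position'])/.3
    w=R.from_matrix(R0.T@Rm).as_rotvec()/(np.pi/3) if Rm is not None else np.zeros(3)
    print('row',np.round(np.r_[d,w],3).tolist(),'| mm',np.round(d*300,1),'deg',np.round(w*60,1))
    return dict(position=np.array(p,float),tool_rot=R.from_matrix(Rm).as_rotvec() if Rm is not None else s['tool_rot'])
E
python3 - <<'E'
from h import *
a=go([.36,.32,.25],frame(-20,60)); go([.40,.18,.17],frame(-60,25),a)
E
```

```text
row [-0.784, -0.765, -0.092, 0.003, -0.5, 0.014] | mm [-235.2 -229.5  -27.7] deg [  0.2 -30.    0.9]
row [-0.113, -0.393, 0.373, 0.499, -0.559, 0.457] | mm [ -34.  -117.9  112. ] deg [ 29.9 -33.5  27.4]
```

Request:
jog_arm(
  moves=[-0.2, -0.2, -0.02, 0, -0.12, 0, -1, -0.4, -0.4, -0.05, 0, -0.25, 0, -1, -0.6, -0.6, -0.07, 0, -0.4, 0, -1, -0.78, -0.76, -0.09, 0, -0.5, 0.01, -1, -0.78, -0.76, -0.09, 0, -0.5, 0.01, -1, -0.78, -0.76, -0.09, 0, -0.5, 0.01, -1, -0.78, -0.76, -0.09, 0, -0.5, 0.01, -1, -0.78, -0.76, -0.09, 0, -0.5, 0.01, -1],
  newtons=20,
)

```text
time: 1.25
position: [0.3587, 0.3237, 0.2496]
tool_rot: [0.447, 2.585, -0.115]
ft_force: [0.3, -0.0, -0.4]
grip_width: 0.171
grip_force: 0.0
```

Request:
jog_arm(
  moves=[-0.03, -0.1, 0.09, 0.12, -0.14, 0.11, -1, -0.06, -0.2, 0.19, 0.25, -0.28, 0.23, -1, -0.09, -0.3, 0.28, 0.37, -0.42, 0.34, -1, -0.11, -0.39, 0.37, 0.5, -0.56, 0.46, -1, -0.11, -0.39, 0.37, 0.5, -0.56, 0.46, -1, -0.11, -0.39, 0.37, 0.5, -0.56, 0.46, -1, -0.11, -0.39, 0.37, 0.5, -0.56, 0.46, -1, -0.11, -0.39, 0.37, 0.5, -0.56, 0.46, -1],
)

```text
time: 2.25
position: [0.3991, 0.1844, 0.1707]
tool_rot: [1.037, 1.796, -0.65]
ft_force: [0.0, -0.7, 0.2]
grip_width: 0.007
grip_force: 0.0
```

```bash
python3 - <<'E'
from h import *
s=ctrl.get_state();print(s['time'],s['position'],np.round(s['joint_positions'],2));print(R.from_rotvec(s['tool_rot']).as_matrix().round(2))
im,c=grab('wrist');cv2.imwrite('pics/w1.png',im);np.savez('w1.npz',K=c[0],D=c[1],R=c[2],p=c[3])
E
```

```text
2.25 [0.39909485 0.18439422 0.17070848] [-1.2   0.35  0.04  2.    0.81  1.64 -0.96]
[[-0.21  0.86  0.46]
 [ 0.37  0.5  -0.78]
 [-0.9   0.01 -0.43]]
```

View pics/w1.png

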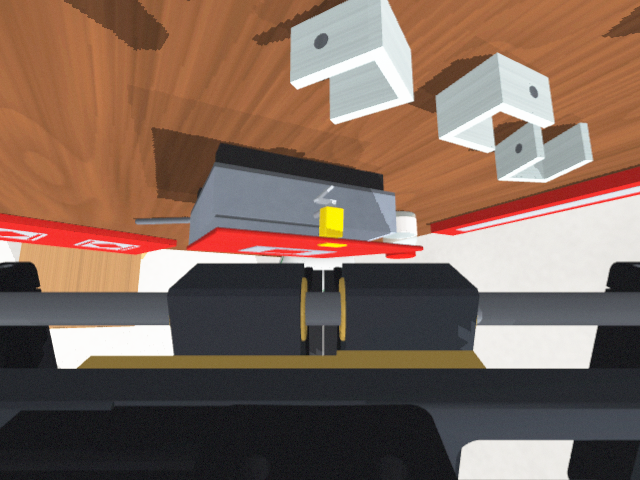

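The wrist view is upside down, with the chest front, the yellow paddle at about (331,222) and the patch strip at (332,245). The push face is on the paddle's left side. I'll enlarge it.

```bash
python3 - <<'E'
from h import *
a=cv2.imread('pics/w1.png');cv2.imwrite('pics/w1c.png',crop(a,275,180,110,80,7))
E
```

```text
(no output)
```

View pics/w1c.png

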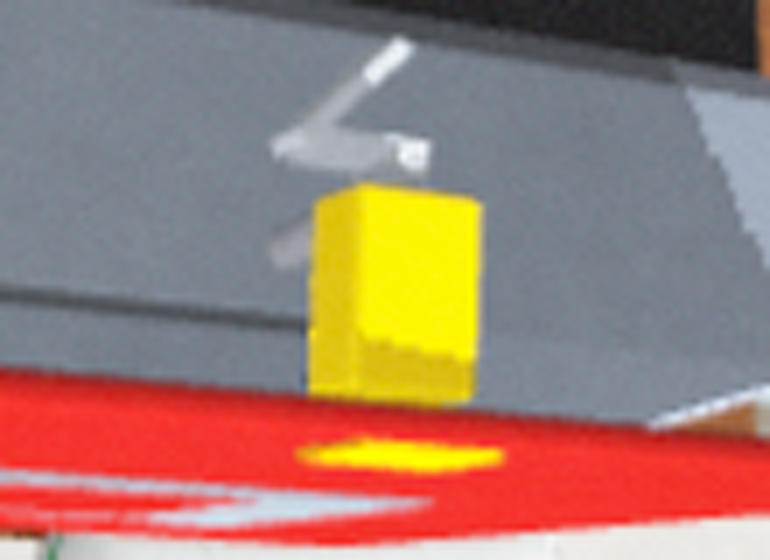

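```bash
python3 - <<'E'
from h import *
d=np.load('w1.npz');c=(d['K'],d['D'],d['R'],d['p'])
px=np.array([(362,185),(482,205),(315,205)])/7+[275,180]
print(onz(c,px,.072))
cs=cam(ctrl.get_image('scene'))
print('patch tri',tri([c,cs],[np.array((405,456))/7+[275,180],np.array((347,232))/3+[190,170]]))
v=ray(c,px[:1])[0]
E=np.array([np.cos(CH[2]),np.sin(CH[2])]);
for k in(-.152,): 
  for r in ray(c,px[:2]): # plane local x=k
    t=(k-(c[3][:2]-CH[:2])@E)/(r[:2]@E);print('plane',c[3]+t*r)
E
```

```text
[[0.50104009 0.01859673 0.072     ]
 [0.52384973 0.01813361 0.072     ]
 [0.50031249 0.00504934 0.072     ]]
patch tri [0.50578906 0.02300369 0.11525771]
plane [0.49519932 0.02833302 0.07530135]
plane [0.51618051 0.02956806 0.07587151]
```

```bash
python3 - <<'E'
from h import *
F=frame(-60,20)
a=go([.432,.084,.112],F); a=go([.470,.016,.086],F,a);a=go([.503,.016,.086],F,a);a=go([.503,.012,.15],F,a)
E
```

```text
row [0.03, -0.075, 0.394, 0.005, -0.087, -0.004] | mm [  9.1 -22.4 118.2] deg [ 0.3 -5.2 -0.3]
row [-0.007, -0.004, 0.274, 0.0, 0.0, -0.0] | mm [-2.2 -1.1 82.1] deg [ 0.  0. -0.]
row [-0.019, 0.095, 0.052, 0.0, 0.0, -0.0] | mm [-5.6 28.6 15.5] deg [ 0.  0. -0.]
row [-0.204, -0.007, -0.062, 0.0, 0.0, -0.0] | mm [-61.3  -2.  -18.6] deg [ 0.  0. -0.]
```

Request:
jog_arm(
  moves=[0.01, -0.02, 0.13, 0, -0.03, 0, -1, 0.02, -0.05, 0.26, 0, -0.06, 0, -1, 0.03, -0.075, 0.39, 0, -0.09, 0, -1, 0.03, -0.075, 0.39, 0, -0.09, 0, -1, 0.03, -0.075, 0.39, 0, -0.09, 0, -1, 0.03, -0.075, 0.39, 0, -0.09, 0, -1, 0.03, -0.075, 0.39, 0, -0.09, 0, -1, 0.03, -0.075, 0.39, 0, -0.09, 0, -1],
)

```text
time: 3.35
position: [0.4313, 0.0848, 0.112]
tool_rot: [0.989, 1.713, -0.69]
ft_force: [0.1, -0.4, 0.7]
grip_width: 0.003
grip_force: 0.0
```

Request:
jog_arm(
  moves=[0, 0, 0.04, 0, 0, 0, -1, 0, 0, 0.08, 0, 0, 0, -1, 0, 0, 0.12, 0, 0, 0, -1, 0, 0, 0.16, 0, 0, 0, -1, -0.005, 0, 0.2, 0, 0, 0, -1, -0.007, -0.004, 0.24, 0, 0, 0, -1, -0.007, -0.004, 0.27, 0, 0, 0, -1, -0.007, -0.004, 0.27, 0, 0, 0, -1],
)

```text
time: 4.35
position: [0.4689, 0.0162, 0.0864]
tool_rot: [0.989, 1.712, -0.693]
ft_force: [0.4, 1.3, 0.6]
grip_width: 0.007
grip_force: 0.0
```

```bash
python3 - <<'E'
from h import *
s=ctrl.get_state();print(s['time'],s['position'],s['ft_force'])
im,c=grab('wrist');b=grab('side')[0]
cv2.imwrite('pics/w2.png',np.hstack([crop(im,200,150,250,150,1.6),crop(b,230,160,200,120,2)]))
E
```

```text
4.35 [0.46887593 0.01624978 0.08644451] [0.42915419 1.28638033 0.59103384]
```

View pics/w2.png

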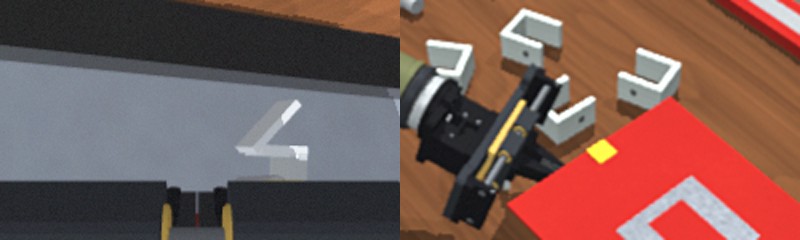

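The fingertip is under the lip just left of the paddle, free of contact. I'll push it aside, then lift.

Request:
jog_arm(
  moves=[-0.004, 0.02, 0.01, 0, 0, 0, -1, -0.008, 0.04, 0.02, 0, 0, 0, -1, -0.012, 0.06, 0.03, 0, 0, 0, -1, -0.016, 0.08, 0.043, 0, 0, 0, -1, -0.02, 0.095, 0.052, 0, 0, 0, -1, -0.02, 0.1, 0.055, 0, 0, 0, -1, -0.02, 0.1, 0.055, 0, 0, 0, -1, -0.02, 0.1, 0.055, 0, 0, 0, -1],
)

```text
time: 5.45
position: [0.5032, 0.0171, 0.0863]
tool_rot: [0.989, 1.713, -0.692]
ft_force: [-5.0, 3.0, 1.7]
grip_width: 0.007
grip_force: 2.7
```

Request:
jog_arm(
  moves=[-0.002, 0.012, 0.006, 0, 0, 0, -1, -0.02, 0.012, 0.0, 0, 0, 0, -1, -0.05, 0.012, -0.01, 0, 0, 0, -1, -0.08, 0.011, -0.018, 0, 0, 0, -1, -0.11, 0.01, -0.028, 0, 0, 0, -1, -0.14, 0.008, -0.037, 0, 0, 0, -1, -0.17, 0.006, -0.046, 0, 0, 0, -1, -0.2, 0.005, -0.056, 0, 0, 0, -1],
)

```text
time: 6.45
position: [0.5047, 0.0112, 0.1474]
tool_rot: [0.993, 1.714, -0.698]
ft_force: [-3.8, -4.3, -9.0]
grip_width: 0.003
grip_force: 5.3
```

```bash
python3 - <<'E'
from h import *
s=ctrl.get_state();print(s['position'],s['ft_force'],s['torque'])
a=grab('scene')[0];b=grab('side')[0]
cv2.imwrite('pics/l3.png',np.hstack([crop(a,190,170,250,150,1.6),crop(b,230,160,250,150,1.6)]))
F=frame(-60,20);hy,hz=-.233,.085
q=None
for th,r,d,ph,t in((.5,.255,.012,-60,20),(.8,.25,.012,-65,28),(1.15,.24,.012,-72,38),(1.5,.23,.012,-78,45),(1.9,.22,.012,-80,50)):
    q=go([.505,hy+r*np.cos(th)+d*np.sin(th),hz+r*np.sin(th)-d*np.cos(th)],frame(ph,t),q);print(q['position'])
E
```

```text
[0.50472149 0.01118232 0.14740793] [-3.75792462 -4.28257575 -9.03760672] [ 2.15286148  1.76567282 -1.32768474]
row [-0.166, -0.023, -0.015, -0.003, 0.005, -0.002] | mm [-49.8  -7.   -4.4] deg [-0.2  0.3 -0.1]
[ 0.505      -0.00346334  0.19672252]
row [-0.232, -0.078, 0.059, 0.076, 0.133, 0.034] | mm [-69.5 -23.4  17.8] deg [4.6 8.  2. ]
[ 0.505      -0.05021505  0.25597854]
row [-0.232, -0.104, 0.129, 0.098, 0.166, 0.064] | mm [-69.5 -31.2  38.8] deg [ 5.9 10.   3.8]
[ 0.505      -0.12400985  0.2991615 ]
row [-0.195, -0.083, 0.172, 0.075, 0.117, 0.066] | mm [-58.6 -25.   51.6] deg [4.5 7.  4. ]
[ 0.505     -0.2047605  0.313575 ]
row [-0.164, -0.061, 0.242, 0.023, 0.083, 0.025] | mm [-49.2 -18.3  72.5] deg [1.4 5.  1.5]
[ 0.505      -0.2927681   0.29706549]
```

View pics/l3.png

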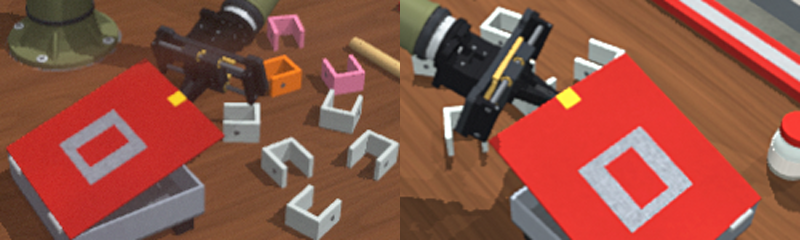

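The lid is lifting past the catch, at about 0.3 rad. I'll keep going along the arc.

Request:
jog_arm(
  moves=[-0.03, -0.004, -0.003, 0, 0, 0, -1, -0.06, -0.008, -0.005, 0, 0, 0, -1, -0.09, -0.012, -0.008, 0, 0, 0, -1, -0.12, -0.016, -0.01, 0, 0, 0, -1, -0.15, -0.02, -0.013, 0, 0, 0, -1, -0.17, -0.023, -0.015, 0, 0, 0, -1, -0.17, -0.023, -0.015, 0, 0, 0, -1, -0.17, -0.023, -0.015, 0, 0, 0, -1],
)

```text
time: 7.55
position: [0.5049, -0.0041, 0.1969]
tool_rot: [0.994, 1.713, -0.699]
ft_force: [-4.8, -3.9, -7.0]
grip_width: 0.006
grip_force: 5.2
```

Request:
jog_arm(
  moves=[-0.03, -0.01, 0.007, 0.01, 0.02, 0, -1, -0.07, -0.02, 0.015, 0.02, 0.04, 0.01, -1, -0.1, -0.03, 0.022, 0.03, 0.06, 0.01, -1, -0.14, -0.045, 0.03, 0.045, 0.08, 0.02, -1, -0.17, -0.06, 0.04, 0.055, 0.1, 0.025, -1, -0.2, -0.07, 0.05, 0.07, 0.12, 0.03, -1, -0.23, -0.08, 0.06, 0.075, 0.13, 0.034, -1, -0.23, -0.08, 0.06, 0.075, 0.13, 0.034, -1],
)

```text
time: 8.55
position: [0.5065, -0.0492, 0.2587]
tool_rot: [1.143, 1.789, -0.687]
ft_force: [-3.3, 0.5, -0.9]
grip_width: 0.007
grip_force: 4.5
```

Request:
jog_arm(
  moves=[-0.03, -0.015, 0.015, 0.01, 0.02, 0.01, -1, -0.07, -0.03, 0.03, 0.03, 0.04, 0.02, -1, -0.1, -0.045, 0.05, 0.04, 0.07, 0.03, -1, -0.14, -0.06, 0.07, 0.055, 0.1, 0.04, -1, -0.17, -0.075, 0.09, 0.07, 0.12, 0.05, -1, -0.2, -0.09, 0.11, 0.085, 0.14, 0.055, -1, -0.23, -0.1, 0.13, 0.1, 0.165, 0.064, -1, -0.23, -0.1, 0.13, 0.1, 0.165, 0.064, -1],
)

```text
time: 9.55
position: [0.5078, -0.122, 0.3026]
tool_rot: [1.361, 1.865, -0.667]
ft_force: [-4.4, 1.8, 2.5]
grip_width: 0.004
grip_force: 3.3
```

Request:
jog_arm(
  moves=[-0.03, -0.01, 0.02, 0.01, 0.02, 0.01, -1, -0.06, -0.02, 0.045, 0.02, 0.03, 0.02, -1, -0.09, -0.035, 0.07, 0.03, 0.05, 0.03, -1, -0.12, -0.05, 0.1, 0.045, 0.07, 0.04, -1, -0.15, -0.06, 0.125, 0.055, 0.09, 0.05, -1, -0.18, -0.075, 0.15, 0.065, 0.105, 0.06, -1, -0.195, -0.083, 0.172, 0.075, 0.117, 0.066, -1, -0.195, -0.083, 0.172, 0.075, 0.117, 0.066, -1],
)

```text
time: 10.55
position: [0.507, -0.2029, 0.316]
tool_rot: [1.541, 1.897, -0.642]
ft_force: [-3.1, -0.2, 1.0]
grip_width: 0.007
grip_force: 2.4
```

```bash
python3 - <<'E'
from h import *
s=ctrl.get_state();print(s['position'],s['ft_force'],np.round(s['joint_positions'],2))
a=grab('scene')[0];b=grab('side')[0]
cv2.imwrite('pics/l4.png',np.hstack([crop(a,120,60,330,260,1.2),crop(b,200,100,330,260,1.2)]))
hy,hz=-.233,.085
for th,r,d,ph,t in((1.92,.22,.010,-80,50),):
    q=go([.505,hy+r*np.cos(th)+d*np.sin(th),hz+r*np.sin(th)-d*np.cos(th)],frame(ph,t));print(q['position'])
E
```

```text
[ 0.50700356 -0.20290258  0.31601609] [-3.12188738 -0.18043315  1.04214764] [-0.74 -0.12  0.52  1.95  0.88  1.39 -0.22]
row [-0.171, -0.072, 0.27, 0.025, 0.093, 0.022] | mm [-51.3 -21.6  81.1] deg [1.5 5.6 1.3]
[ 0.505      -0.29887647  0.2951435 ]
```

View pics/l4.png

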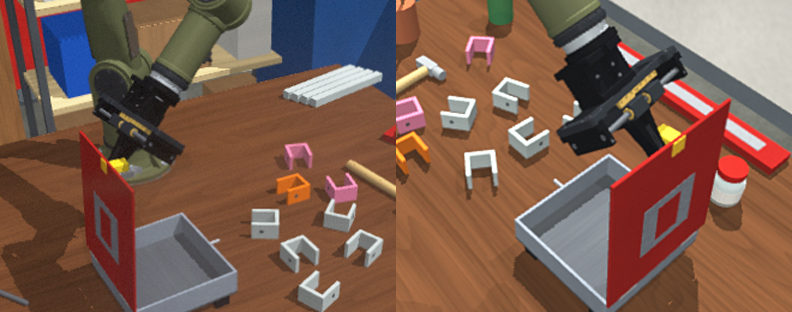

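Request:
jog_arm(
  moves=[-0.025, -0.01, 0.035, 0, 0.01, 0, -1, -0.05, -0.02, 0.075, 0.005, 0.02, 0.005, -1, -0.08, -0.03, 0.115, 0.01, 0.04, 0.01, -1, -0.11, -0.04, 0.155, 0.015, 0.06, 0.015, -1, -0.13, -0.055, 0.2, 0.02, 0.07, 0.02, -1, -0.15, -0.065, 0.24, 0.025, 0.08, 0.02, -1, -0.17, -0.072, 0.28, 0.025, 0.09, 0.02, -1, -0.17, -0.072, 0.28, 0.025, 0.09, 0.02, -1],
)

```text
time: 11.65
position: [0.5062, -0.3009, 0.2931]
tool_rot: [1.631, 1.946, -0.596]
ft_force: [-2.8, -1.4, 1.5]
grip_width: 0.007
grip_force: 1.9
```

```bash
python3 - <<'E'
from h import *
s=ctrl.get_state();print(s['position'],s['ft_force'],np.round(s['joint_positions'],2))
a=go([.505,-.17,.38],frame(-80,50))
yw=np.arctan2(s['position'][1],s['position'][0])
a=go([.505,.0,.40],frame(-40,70),a)
a=go([.50,.16,.32],down(.31),a)
E
```

```text
[ 0.5061735  -0.30085711  0.2930735 ] [-2.8466478  -1.37319788  1.45749358] [-0.64 -0.1   0.69  1.93  0.8   1.23 -0.03]
row [0.142, 0.073, -0.499, 0.002, 0.003, 0.001] | mm [  42.5   21.9 -149.7] deg [0.1 0.2 0.1]
row [0.385, 0.098, -0.41, -0.335, 0.32, -0.58] | mm [ 115.4   29.5 -122.9] deg [-20.1  19.2 -34.8]
row [0.425, 0.398, 0.129, 0.094, 0.324, 0.532] | mm [127.6 119.4  38.7] deg [ 5.6 19.5 31.9]
```

Request:
jog_arm(
  moves=[0.02, 0.01, -0.07, 0, 0, 0, -1, 0.05, 0.025, -0.17, 0, 0, 0, -1, 0.09, 0.045, -0.3, 0, 0, 0, -1, 0.12, 0.06, -0.42, 0, 0, 0, -1, 0.14, 0.073, -0.5, 0, 0, 0, -1, 0.14, 0.073, -0.5, 0, 0, 0, -1, 0.14, 0.073, -0.5, 0, 0, 0, -1, 0.14, 0.073, -0.5, 0, 0, 0, -1],
)

```text
time: 12.65
position: [0.5046, -0.17, 0.3795]
tool_rot: [1.632, 1.948, -0.596]
ft_force: [0.6, 0.4, -0.2]
grip_width: 0.003
grip_force: 0.0
```

Request:
jog_arm(
  moves=[0.1, 0.025, -0.1, -0.08, 0.08, -0.14, -1, 0.2, 0.05, -0.2, -0.16, 0.16, -0.28, -1, 0.3, 0.075, -0.3, -0.25, 0.24, -0.42, -1, 0.385, 0.1, -0.41, -0.335, 0.32, -0.58, -1, 0.385, 0.1, -0.41, -0.335, 0.32, -0.58, -1, 0.385, 0.1, -0.41, -0.335, 0.32, -0.58, -1, 0.385, 0.1, -0.41, -0.335, 0.32, -0.58, 1, 0.385, 0.1, -0.41, -0.335, 0.32, -0.58, 1],
)

```text
time: 13.65
position: [0.505, 0.0009, 0.3995]
tool_rot: [0.957, 2.639, -0.171]
ft_force: [0.6, 0.5, 0.1]
grip_width: 0.15
grip_force: 0.0
```

Request:
jog_arm(
  moves=[0.1, 0.1, 0.03, 0.02, 0.08, 0.13, 1, 0.2, 0.2, 0.06, 0.05, 0.16, 0.26, 1, 0.3, 0.3, 0.1, 0.07, 0.24, 0.4, 1, 0.425, 0.4, 0.13, 0.094, 0.324, 0.532, 1, 0.425, 0.4, 0.13, 0.094, 0.324, 0.532, 1, 0.425, 0.4, 0.13, 0.094, 0.324, 0.532, 1, 0.425, 0.4, 0.13, 0.094, 0.324, 0.532, 1, 0.425, 0.4, 0.13, 0.094, 0.324, 0.532, 1],
)

```text
time: 14.65
position: [0.5004, 0.1611, 0.3205]
tool_rot: [1.847, 2.538, 0.002]
ft_force: [0.6, 1.2, -0.8]
grip_width: 0.982
grip_force: 0.0
```

```bash
python3 - <<'E'
from h import *
s=ctrl.get_state();print(s['time'],s['position'],s['ft_force'],np.round(s['joint_positions'],2))
im,c=grab('wrist');a,ca=grab('scene');b,cb=grab('side')
cv2.imwrite('pics/w5.png',im);np.savez('w5.npz',K=c[0],D=c[1],R=c[2],p=c[3])
cv2.imwrite('pics/v5.png',np.hstack([cv2.resize(im,(400,300)),np.zeros((300,1,3),np.uint8),crop(a,150,130,320,240,1.25)])[:,:800])
cv2.imwrite('pics/scene5.png',a);cv2.imwrite('pics/side5.png',b)
Q=np.load('Q.npy')
for q in Q: print(proj(c,[[q[0],q[1],.04]]).round())
E
```

```text
14.65 [0.50043926 0.16110491 0.32050749] [ 0.56662744  1.16480742 -0.7679815 ] [-0.88  0.01  0.53  1.62 -0.    1.51 -0.04]
[[274. 185.]]
[[359.  56.]]
[[375. 206.]]
[[453. 112.]]
[[455. 254.]]
```

View pics/v5.png

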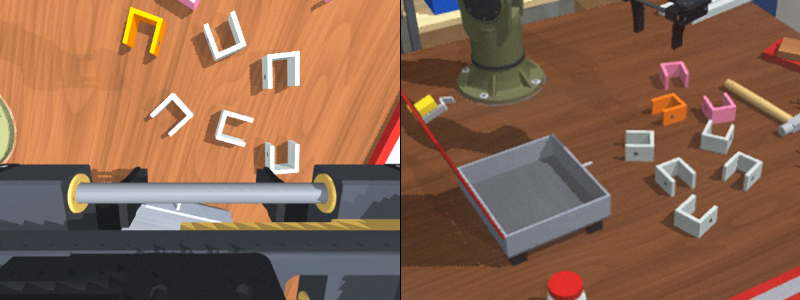

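The lid stands open and all five silver brackets are in place. Next I'll refine the bracket poses with the wrist view and check the chest model by overlay.

```bash
python3 - <<'E'
from h import *
d=np.load('w5.npz');c=(d['K'],d['D'],d['R'],d['p'])
cs=cam(ctrl.get_image('scene'));ci=cam(ctrl.get_image('side'))
a=cv2.imread('pics/scene5.png');b=cv2.imread('pics/side5.png');w=cv2.imread('pics/w5.png')
ms,mi,mw=silver(a),silver(b),silver(w)
Q=np.load('Q.npy');N=[]
for k,q in zip('ABCDE',Q):
    q1,e1=fitb([(cs,ms),(ci,mi)],q);q2,e2=fitb([(c,mw)],q,pad=25);q2f,e2f=fitb([(c,mw),(cs,ms),(ci,mi)],q2,True,25)
    print(k,q1.round(4),round(e1,2),'W',q2.round(4),round(e2,2),'all',q2f.round(4),round(e2f,2));N.append(q2)
np.save('Q.npy',np.array(N))
# wall lean: draw chest
def loc(P):
    ca,sa=np.cos(CH[2]),np.sin(CH[2]);P=np.array(P,float);return np.c_[P[:,0]*ca-P[:,1]*sa+CH[0],P[:,0]*sa+P[:,1]*ca+CH[1],P[:,2]]
def rect(hx,hy,z):return loc([[-hx,-hy,z],[-hx,hy,z],[hx,hy,z],[hx,-hy,z]])
def draw(im,cc,x,y,w,h,k):
    o=crop(im,x,y,w,h,k)
    for r,col in((rect(.11,.117,.085),(0,255,0)),(rect(.105,.112,.035),(0,0,255)),(rect(.105,.112,.085),(255,255,0))):
        p=(proj(cc,r)-[x,y]+.5)*k-.5;cv2.polylines(o,[np.round(p*8).astype(np.int32)],True,col,1,cv2.LINE_AA,3);print(p.round(0).tolist())
    return o
cv2.imwrite('pics/ch.png',np.hstack([draw(a,cs,185,225,160,140,2.5),draw(b,ci,290,190,160,140,2.5)]))
E
```

```text
A [ 0.4354  0.1653 -3.6668  0.    ] 0.16 W [ 0.4343  0.166  -3.6655  0.    ] 0.08 all [ 4.3450e-01  1.6560e-01 -3.6634e+00  1.1000e-03] 0.17
B [0.4881 0.3369 0.7689 0.    ] 0.17 W [0.4884 0.3377 0.7002 0.    ] 0.07 all [0.4882 0.3376 0.7029 0.0008] 0.17
C [ 0.5643  0.1794 -1.5485  0.    ] 0.16 W [ 0.5649  0.1785 -1.5253  0.    ] 0.08 all [ 5.6480e-01  1.7840e-01 -1.5269e+00  3.0000e-04] 0.25
D [ 0.6147  0.3135 -2.697   0.    ] 0.15 W [ 0.6152  0.3144 -2.723   0.    ] 0.06 all [ 6.1520e-01  3.1430e-01 -2.7209e+00  5.0000e-04] 0.17
E [0.6862 0.1508 0.3992 0.    ] 0.12 W [0.6876 0.15   0.4087 0.    ] 0.1 all [0.6869 0.1499 0.4074 0.001 ] 0.15
[[217.0, 32.0], [330.0, 155.0], [119.0, 239.0], [22.0, 99.0]]
[[217.0, 73.0], [323.0, 193.0], [126.0, 273.0], [35.0, 138.0]]
[[214.0, 35.0], [323.0, 154.0], [121.0, 234.0], [29.0, 100.0]]
[[22.0, 232.0], [220.0, 96.0], [412.0, 240.0], [213.0, 413.0]]
[[33.0, 268.0], [216.0, 138.0], [391.0, 275.0], [208.0, 435.0]]
[[31.0, 233.0], [220.0, 101.0], [403.0, 240.0], [213.0, 404.0]]
```

View pics/ch.png

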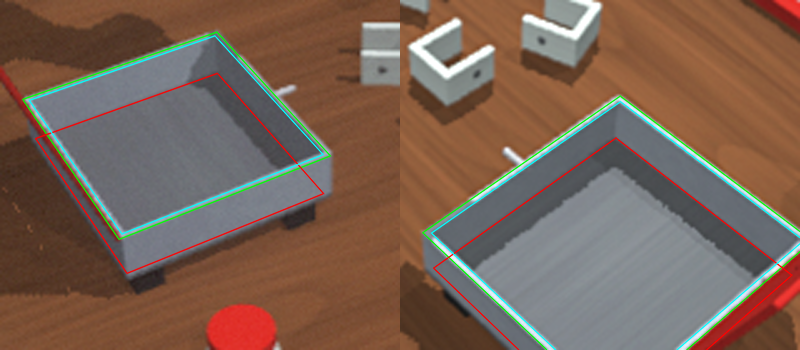

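The chest model overlays the rim and floor corners to within about a pixel, and the bracket fits agree across views (z ≈ 0). Now I'll plan the picks.

```bash
cat >> h.py <<'E'
PLAN=dict(E=(.068,-1),C=(.034,1),A=(0.,-1),D=(-.034,1),B=(-.068,-1))  # slot x, mouth sign
YT=CH[2]+np.pi/2
def web(q): m=q[2]+np.pi/2;return np.array([q[0]-.027*np.cos(m),q[1]-.027*np.sin(m)]),m
def gyaw(q,k):
    m=web(q)[1]+(0 if PLAN[k][1]>0 else np.pi);return (m+np.pi)%(2*np.pi)-np.pi
def slot(k):
    x,s=PLAN[k];y=-s*.046;ca,sa=np.cos(CH[2]),np.sin(CH[2]);return np.array([CH[0]+x*ca-y*sa,CH[1]+x*sa+y*ca])
def pick(k,s=None,hz=.14):
    q=dict(zip('ABCDE',np.load('Q.npy')))[k];w,_=web(q);Y=gyaw(q,k)
    a=go([*w,hz],down(Y),s);a=go([*w,.012],down(Y),a);print('lift .18: z -%.3f'%(.168/.3));a=go([*w,.18],down(Y),a)
    t=slot(k);b=go([*t,.2],down(YT),a);print('dist mm',np.linalg.norm(t-w)*1000);return b
def place(k,z,Y=YT): t=slot(k);return go([*t,z],down(Y))
def recheck(ks):
    a,cs=grab('scene');b,ci=grab('side');ms,mi=silver(a),silver(b);Q=dict(zip('ABCDE',np.load('Q.npy')))
    for k in ks:
        q,e=fitb([(cs,ms),(ci,mi)],Q[k]);print(k,'diff mm',((q-Q[k])[:2]*1000).round(1),'deg',round(np.degrees(q[2]-Q[k][2]),1),'err',round(e,2))
E
python3 - <<'E'
from h import *
print([ (k,slot(k).round(3).tolist()) for k in 'ECADB']); pick('E')
E
```

```text
[('E', [0.561, -0.188]), ('C', [0.467, -0.16]), ('A', [0.557, -0.12]), ('D', [0.463, -0.092]), ('B', [0.553, -0.052])]
row [-0.318, 0.59, 0.601, 0.002, 0.0, 1.409] | mm [-95.4 177.  180.2] deg [ 0.1  0.  84.5]
row [0.0, -0.0, 0.427, 0.0, 0.0, -0.0] | mm [  0.  -0. 128.] deg [ 0.  0. -0.]
lift .18: z -0.560
row [-0.0, 0.0, -0.56, 0.0, 0.0, -0.0] | mm [  -0.    0. -168.] deg [ 0.  0. -0.]
row [-0.835, 0.777, -0.067, 0.0, 0.0, -1.166] | mm [-250.6  233.   -20. ] deg [  0.   0. -70.]
dist mm 342.21887679504
```

Request:
jog_arm(
  moves=[-0.08, 0.15, 0.12, 0, 0, 0.17, 0, -0.16, 0.3, 0.25, 0, 0, 0.35, 0, -0.24, 0.45, 0.35, 0, 0, 0.52, 0, -0.32, 0.59, 0.45, 0, 0, 0.7, 0, -0.32, 0.59, 0.6, 0, 0, 0.87, 0, -0.32, 0.59, 0.6, 0, 0, 1, 0, -0.32, 0.59, 0.6, 0, 0, 1, 0, -0.32, 0.59, 0.6, 0, 0, 1, 0],
)

```text
time: 15.9
position: [0.6989, 0.125, 0.1409]
tool_rot: [2.867, 1.279, 0.003]
ft_force: [-0.2, -0.8, -0.0]
grip_width: 0.499
grip_force: 0.0
```

Request:
jog_arm(
  moves=[0, 0, 0, 0, 0, 0.17, 0, 0, 0, 0, 0, 0, 0.34, 0, 0, 0, 0, 0, 0, 0.41, 0, 0, 0, 0, 0, 0, 0.41, 0, 0, 0, 0, 0, 0, 0.41, 0, 0, 0, 0, 0, 0, 0.41, 0, 0, 0, 0, 0, 0, 0.41, 0, 0, 0, 0, 0, 0, 0.41, 0],
)

```text
time: 16.9
position: [0.6984, 0.1246, 0.1399]
tool_rot: [3.075, 0.636, 0.001]
ft_force: [-0.2, -0.3, 0.3]
grip_width: 0.501
grip_force: 0.0
```

```bash
python3 - <<'E'
from h import *
s=ctrl.get_state();print(s['time'],s['position'],np.round(s['joint_positions'],2),s['grip_width'])
im,c=grab('wrist');cv2.imwrite('pics/w6.png',im)
q,e=fitb([(c,silver(im))],np.load('Q.npy')[4],pad=25);print('E wrist',q.round(4),round(e,2))
recheck('ABCD');pick('E')
E
```

```text
16.9 [0.69840695 0.12463953 0.13993513] [-0.75  0.6   0.8   1.41 -0.43  1.31 -1.1 ] 0.5009435572056188
E wrist [0.6872 0.1503 0.3946 0.    ] 0.07
A diff mm [ 0.9 -0.7] deg -0.3 err 0.22
B diff mm [ 0.6 -0.7] deg 6.5 err 0.34
C diff mm [0.5 0.8] deg -1.2 err 0.35
D diff mm [-0.6 -0.9] deg 1.4 err 0.15
row [0.0, -0.002, -0.0, 0.002, -0.0, -0.001] | mm [ 0.1 -0.6 -0.1] deg [ 0.1 -0.  -0.1]
row [0.0, -0.0, 0.427, 0.0, 0.0, -0.0] | mm [  0.  -0. 128.] deg [ 0.  0. -0.]
lift .18: z -0.560
row [-0.0, 0.0, -0.56, 0.0, 0.0, -0.0] | mm [  -0.    0. -168.] deg [ 0.  0. -0.]
row [-0.835, 0.777, -0.067, 0.0, 0.0, -1.166] | mm [-250.6  233.   -20. ] deg [  0.   0. -70.]
dist mm 342.21887679504
```

Request:
jog_arm(
  moves=[0, 0, 0.1, 0, 0, 0, 0, 0, 0, 0.2, 0, 0, 0, 0, 0, 0, 0.3, 0, 0, 0, 0, 0, 0, 0.38, 0, 0, 0, 0, 0, 0, 0.427, 0, 0, 0, 0, 0, 0, 0.427, 0, 0, 0, 0, 0, 0, 0.427, 0, 0, 0, -1, 0, 0, 0.427, 0, 0, 0, -1],
  newtons=35,
)

```text
time: 18.05
position: [0.6995, 0.1246, 0.0132]
tool_rot: [3.075, 0.635, 0.005]
ft_force: [0.1, -0.6, 0.5]
grip_width: 0.355
grip_force: 0.0
```

Request:
jog_arm(
  moves=[0, 0, 0, 0, 0, 0, -1, 0, 0, 0, 0, 0, 0, -1, 0, 0, -0.04, 0, 0, 0, -1, 0, 0, -0.14, 0, 0, 0, -1, 0, 0, -0.28, 0, 0, 0, -1, 0, 0, -0.42, 0, 0, 0, -1, 0, 0, -0.56, 0, 0, 0, -1, 0, 0, -0.56, 0, 0, 0, -1],
)

```text
time: 19.05
position: [0.7007, 0.1243, 0.1849]
tool_rot: [3.075, 0.635, 0.014]
ft_force: [0.4, 0.2, -2.4]
grip_width: 0.089
grip_force: 35.0
```

Request:
jog_arm(
  moves=[-0.1, 0.1, -0.02, 0, 0, -0.12, -1, -0.2, 0.2, -0.04, 0, 0, -0.25, -1, -0.32, 0.3, -0.06, 0, 0, -0.4, -1, -0.45, 0.42, -0.067, 0, 0, -0.55, -1, -0.57, 0.54, -0.067, 0, 0, -0.7, -1, -0.7, 0.65, -0.067, 0, 0, -0.85, -1, -0.835, 0.777, -0.067, 0, 0, -1, -1, -0.835, 0.777, -0.067, 0, 0, -1, -1],
)

```text
time: 20.05
position: [0.5569, -0.1951, 0.1998]
tool_rot: [2.355, 2.076, -0.004]
ft_force: [0.7, 0.7, -2.1]
grip_width: 0.086
grip_force: 35.0
```

```bash
python3 - <<'E'
from h import *
s=ctrl.get_state();print(s['time'],s['position'],np.round(s['joint_positions'],2),s['grip_width'],s['grip_force'])
place('E',.2);place('E',.049)
E
```

```text
20.05 [ 0.556897   -0.19509543  0.19984237] [-0.38  0.25  0.79  1.66 -0.18  1.3   0.32] 0.08588800746871812 34.98896449338645
row [0.025, 0.01, -0.001, -0.0, 0.003, -0.176] | mm [ 7.4  3.1 -0.2] deg [ -0.    0.2 -10.6]
row [0.026, 0.01, 0.503, -0.0, 0.003, -0.176] | mm [  7.9   3.1 150.8] deg [ -0.    0.2 -10.6]
```

Request:
jog_arm(
  moves=[0, 0, 0, 0, 0, -0.08, -1, 0, 0, 0, 0, 0, -0.166, -1, 0, 0, 0, 0, 0, -0.166, -1, 0, 0, 0, 0, 0, -0.166, -1, 0, 0, 0, 0, 0, -0.166, -1, 0, 0, 0, 0, 0, -0.166, -1, 0, 0, 0, 0, 0, -0.166, -1, 0, 0, 0, 0, 0, -0.166, -1],
)

```text
time: 21.05
position: [0.5608, -0.1885, 0.2003]
tool_rot: [2.155, 2.283, -0.0]
ft_force: [-1.0, -0.2, -1.4]
grip_width: 0.087
grip_force: 35.0
```

```bash
python3 - <<'E'
from h import *
s=ctrl.get_state();print(s['time'],s['position'],s['grip_width'])
place('E',.2);place('E',.049)
E
```

```text
21.05 [ 0.56076031 -0.18852165  0.20025665] 0.08714212434729247
row [0.001, 0.001, 0.001, 0.001, 0.001, -0.001] | mm [0.3 0.2 0.3] deg [ 0.1  0.1 -0.1]
row [0.002, -0.0, 0.504, 0.001, 0.001, -0.001] | mm [  0.6  -0.  151.3] deg [ 0.1  0.1 -0.1]
```

Request:
jog_arm(
  moves=[0, 0, 0.12, 0, 0, 0, -1, 0, 0, 0.25, 0, 0, 0, -1, 0, 0, 0.36, 0, 0, 0, -1, 0, 0, 0.44, 0, 0, 0, -1, 0, 0, 0.49, 0, 0, 0, -1, 0, 0, 0.505, 0, 0, 0, -1, 0, 0, 0.505, 0, 0, 0, -1, 0, 0, 0.505, 0, 0, 0, -0.5],
)

```text
time: 22.05
position: [0.5619, -0.1891, 0.0498]
tool_rot: [2.154, 2.282, 0.002]
ft_force: [-0.9, 0.4, -0.2]
grip_width: 0.141
grip_force: 0.0
```

Request:
jog_arm(
  moves=[0, 0, 0, 0, 0, 0, -0.5, 0, 0, 0, 0, 0, 0, -0.5, 0, 0, 0, 0, 0, 0, -0.5, 0, 0, -0.08, 0, 0, 0, -0.5, 0, 0, -0.2, 0, 0, 0, -0.5, 0, 0, -0.35, 0, 0, 0, -0.5, 0, 0, -0.45, 0, 0, 0, 0, 0, 0, -0.45, 0, 0, 0, 0],
)

```text
time: 23.05
position: [0.5623, -0.1893, 0.1864]
tool_rot: [2.152, 2.28, 0.005]
ft_force: [-0.7, -0.1, -0.2]
grip_width: 0.398
grip_force: 0.0
```

```bash
python3 - <<'E'
from h import *
s=ctrl.get_state();print(s['time'],s['position'],s['grip_width'])
pick('C',hz=.14)
E
```

```text
23.05 [ 0.56233211 -0.18928725  0.18643099] 0.3984382519427545
row [1.225, -0.012, 0.152, 0.006, 0.002, 0.012] | mm [367.4  -3.6  45.5] deg [0.4 0.1 0.7]
row [-0.0, 0.0, 0.427, -0.0, -0.0, 0.0] | mm [ -0.   0. 128.] deg [-0. -0.  0.]
lift .18: z -0.560
row [0.0, -0.0, -0.56, -0.0, -0.0, 0.0] | mm [   0.   -0. -168.] deg [-0. -0.  0.]
row [-1.111, -0.287, -0.067, -0.0, -0.0, -0.013] | mm [-333.3  -86.1  -20. ] deg [-0.  -0.  -0.8]
dist mm 344.24269986846065
```

Request:
jog_arm(
  moves=[0.15, 0, 0, 0, 0, 0, 0, 0.35, 0, 0, 0, 0, 0, 0, 0.55, 0, 0, 0, 0, 0, 0, 0.75, 0, 0, 0, 0, 0, 0, 0.9, 0, 0, 0, 0, 0, 0, 1, 0, 0, 0, 0, 0.01, 0, 1, -0.01, 0.05, 0, 0, 0.01, 0, 1, -0.01, 0.05, 0, 0, 0.01, 0],
)

```text
time: 24.05
position: [0.5388, 0.1091, 0.1658]
tool_rot: [2.169, 2.272, -0.007]
ft_force: [0.2, 0.3, -0.0]
grip_width: 0.498
grip_force: 0.0
```

Request:
jog_arm(
  moves=[0.1, 0, 0.05, 0, 0, 0, 0, 0.2, 0, 0.1, 0, 0, 0, 0, 0.225, 0, 0.1, 0, 0, 0, 0, 0.225, 0, 0.1, 0, 0, 0, 0, 0.225, 0, 0.1, 0, 0, 0, 0, 0.225, 0, 0.1, 0, 0, 0, 0, 0.225, 0, 0.1, 0, 0, 0, 0, 0.225, 0, 0.1, 0, 0, 0, 0],
)

```text
time: 25.05
position: [0.5374, 0.178, 0.1383]
tool_rot: [2.167, 2.272, 0.0]
ft_force: [-0.2, -0.8, -0.7]
grip_width: 0.502
grip_force: 0.0
```

```bash
cat >> h.py <<'E'
def wcheck(k):
    im,c=grab('wrist');Q=np.load('Q.npy');i='ABCDE'.index(k)
    q,e=fitb([(c,silver(im))],Q[i],pad=25);d=q-Q[i];print(k,'wrist diff mm',(d[:2]*1000).round(1),'deg',round(np.degrees(d[2]),1),'err',round(e,2));return q,e
E
python3 - <<'E'
from h import *
s=ctrl.get_state();print(s['time'],s['position'],s['grip_width'])
wcheck('C');recheck('ABD');pick('C')
E
```

```text
25.05 [0.53740545 0.17795332 0.13834171] 0.5023123520976019
C wrist diff mm [-0.4  0. ] deg -0.2 err 0.08
A diff mm [ 0.9 -0.8] deg -0.4 err 0.16
B diff mm [-0.4 -0.9] deg 3.8 err 0.18
D diff mm [-1.8 -0.5] deg 2.8 err 0.39
row [-0.003, 0.002, -0.006, 0.001, 0.001, 0.002] | mm [-1.   0.6 -1.8] deg [0.1 0.1 0.1]
row [-0.0, 0.0, 0.427, -0.0, -0.0, 0.0] | mm [ -0.   0. 128.] deg [-0. -0.  0.]
lift .18: z -0.560
row [0.0, -0.0, -0.56, -0.0, -0.0, 0.0] | mm [   0.   -0. -168.] deg [-0. -0.  0.]
row [-1.111, -0.287, -0.067, -0.0, -0.0, -0.013] | mm [-333.3  -86.1  -20. ] deg [-0.  -0.  -0.8]
dist mm 344.24269986846065
```

Request:
jog_arm(
  moves=[0, 0, 0.1, 0, 0, 0, 0, 0, 0, 0.2, 0, 0, 0, 0, 0, 0, 0.3, 0, 0, 0, 0, 0, 0, 0.38, 0, 0, 0, 0, 0, 0, 0.42, 0, 0, 0, 0, 0, 0, 0.42, 0, 0, 0, 0, 0, 0, 0.42, 0, 0, 0, -1, 0, 0, 0.42, 0, 0, 0, -1],
)

```text
time: 26.2
position: [0.5383, 0.1783, 0.0132]
tool_rot: [2.167, 2.272, 0.003]
ft_force: [0.3, 0.3, -0.3]
grip_width: 0.353
grip_force: 0.0
```

Request:
jog_arm(
  moves=[0, 0, 0, 0, 0, 0, -1, 0, 0, 0, 0, 0, 0, -1, 0, 0, -0.04, 0, 0, 0, -1, 0, 0, -0.14, 0, 0, 0, -1, 0, 0, -0.28, 0, 0, 0, -1, 0, 0, -0.42, 0, 0, 0, -1, 0, 0, -0.56, 0, 0, 0, -1, 0, 0, -0.56, 0, 0, 0, -1],
)

```text
time: 27.2
position: [0.5396, 0.1788, 0.1845]
tool_rot: [2.166, 2.27, 0.011]
ft_force: [0.5, -0.5, -2.4]
grip_width: 0.087
grip_force: 35.0
```

Request:
jog_arm(
  moves=[-0.12, -0.03, -0.02, 0, 0, 0, -1, -0.25, -0.08, -0.04, 0, 0, 0, -1, -0.4, -0.12, -0.067, 0, 0, 0, -1, -0.55, -0.16, -0.067, 0, 0, 0, -1, -0.7, -0.2, -0.067, 0, 0, 0, -1, -0.85, -0.25, -0.067, 0, 0, 0, -1, -0.95, -0.285, -0.067, 0, 0, -0.01, -1, -1, -0.285, -0.067, 0, 0, -0.013, -1],
)

```text
time: 28.2
position: [0.4641, -0.1276, 0.1997]
tool_rot: [-2.157, -2.284, 0.001]
ft_force: [0.5, -0.1, -2.5]
grip_width: 0.089
grip_force: 35.0
```

Request:
jog_arm(
  moves=[-0.05, 0, 0, 0, 0, 0, -1, -0.11, 0, 0, 0, 0, 0, -1, -0.11, 0, 0, 0, 0, 0, -1, -0.11, 0, 0, 0, 0, 0, -1, -0.11, 0, 0, 0, 0, 0, -1, -0.11, 0, 0, 0, 0, 0, -1, -0.11, 0, 0, 0, 0, 0, -1, -0.11, 0, 0, 0, 0, 0, -1],
)

```text
time: 29.2
position: [0.468, -0.1583, 0.2007]
tool_rot: [2.151, 2.287, -0.0]
ft_force: [0.6, 0.3, -1.9]
grip_width: 0.088
grip_force: 35.0
```

```bash
cat >> h.py <<'E'
def incheck(k):
    t=slot(k);m=YT+(0 if PLAN[k][1]>0 else np.pi)
    q0=np.array([t[0]+.027*np.cos(m),t[1]+.027*np.sin(m),m-np.pi/2,.035])
    im,c=grab('scene')
    h=cv2.cvtColor(im,cv2.COLOR_BGR2HSV)
    q,e=fitb([(c,((h[...,2]>165)&(h[...,1]<45)).astype(float))],q0,pad=10);d=q-q0
    print(k,'in chest diff mm',(d[:2]*1000).round(1),'deg',round(np.degrees(d[2]),1),'err',round(e,2))
E
python3 - <<'E'
from h import *
s=ctrl.get_state();print(s['time'],s['position'],s['grip_width'])
place('C',.2);place('C',.049)
E
```

```text
29.2 [ 0.46804898 -0.15828567  0.20072294] 0.08750519752947482
row [-0.004, -0.004, 0.002, 0.001, 0.001, 0.002] | mm [-1.3 -1.1  0.7] deg [0.1 0.1 0.1]
row [-0.004, -0.004, 0.506, 0.001, 0.001, 0.002] | mm [ -1.1  -1.2 151.7] deg [0.1 0.1 0.1]
```

Request:
jog_arm(
  moves=[-0.004, -0.004, 0.12, 0, 0, 0, -1, -0.004, -0.004, 0.25, 0, 0, 0, -1, -0.004, -0.004, 0.33, 0, 0, 0, -1, -0.004, -0.004, 0.4, 0, 0, 0, -1, -0.004, -0.004, 0.46, 0, 0, 0, -1, -0.004, -0.004, 0.506, 0, 0, 0, -1, -0.004, -0.004, 0.506, 0, 0, 0, -1, -0.004, -0.004, 0.506, 0, 0, 0, -0.5],
)

```text
time: 30.2
position: [0.4677, -0.1601, 0.0492]
tool_rot: [2.151, 2.286, 0.001]
ft_force: [0.0, -0.3, -0.1]
grip_width: 0.143
grip_force: 0.0
```

Request:
jog_arm(
  moves=[0, 0, 0, 0, 0, 0, -0.5, 0, 0, 0, 0, 0, 0, -0.5, 0, 0, 0, 0, 0, 0, -0.5, 0, 0, -0.08, 0, 0, 0, -0.5, 0, 0, -0.2, 0, 0, 0, -0.5, 0, 0, -0.35, 0, 0, 0, -0.5, 0, 0, -0.45, 0, 0, 0, 0, 0, 0, -0.45, 0, 0, 0, 0],
)

```text
time: 31.2
position: [0.4686, -0.16, 0.1862]
tool_rot: [2.149, 2.284, 0.006]
ft_force: [0.6, -0.2, -0.6]
grip_width: 0.396
grip_force: 0.0
```

```bash
python3 - <<'E'
from h import *
s=ctrl.get_state();print(s['time'],s['position'],s['grip_width'])
incheck('E');incheck('C');pick('A',hz=.14)
E
```

```text
31.2 [ 0.46862853 -0.16002085  0.18617178] 0.3956506733633139
E in chest diff mm [-5.5 -0.1] deg 9.5 err 0.57
C in chest diff mm [-6.3 11.1] deg 17.1 err 0.81
row [1.164, 0.008, 0.144, 0.0, 0.001, -0.941] | mm [349.3   2.5  43.1] deg [  0.    0.1 -56.5]
row [0.0, -0.0, 0.427, 0.0, 0.0, 0.0] | mm [  0.  -0. 128.] deg [0. 0. 0.]
lift .18: z -0.560
row [-0.0, 0.0, -0.56, 0.0, 0.0, 0.0] | mm [  -0.    0. -168.] deg [0. 0. 0.]
row [-0.831, -0.712, -0.067, 0.0, 0.0, 0.944] | mm [-249.3 -213.5  -20. ] deg [ 0.   0.  56.6]
dist mm 328.2821543990805
```

Request:
jog_arm(
  moves=[0.15, 0, 0, 0, 0, 0, 0, 0.35, 0, 0, 0, 0, -0.12, 0, 0.55, 0, 0, 0, 0, -0.3, 0, 0.75, 0, 0, 0, 0, -0.48, 0, 0.9, 0, 0, 0, 0, -0.65, 0, 1, 0, 0, 0, 0, -0.82, 0, 1, 0, 0.05, 0, 0, -0.94, 0, 1, 0, 0.05, 0, 0, -0.94, 0],
)

```text
time: 32.3
position: [0.4469, 0.1391, 0.1659]
tool_rot: [-0.817, -3.032, 0.008]
ft_force: [-0.2, -0.0, 0.8]
grip_width: 0.501
grip_force: 0.0
```

```bash
python3 - <<'E'
from h import *
s=ctrl.get_state();print(s['time'],s['position'],s['grip_width'])
pick('A',hz=.14)
a=grab('scene')[0];b=grab('side')[0]
cv2.imwrite('pics/ch2.png',np.hstack([crop(a,185,225,160,140,2.5),crop(b,290,190,160,140,2.5)]))
E
```

```text
32.3 [0.44691993 0.13912948 0.16594418] 0.501425023050795
row [0.081, 0.147, 0.086, -0.005, -0.0, -0.002] | mm [24.4 44.  25.7] deg [-0.3 -0.  -0.1]
row [0.0, -0.0, 0.427, 0.0, 0.0, 0.0] | mm [  0.  -0. 128.] deg [0. 0. 0.]
lift .18: z -0.560
row [-0.0, 0.0, -0.56, 0.0, 0.0, 0.0] | mm [  -0.    0. -168.] deg [0. 0. 0.]
row [-0.831, -0.712, -0.067, 0.0, 0.0, 0.944] | mm [-249.3 -213.5  -20. ] deg [ 0.   0.  56.6]
dist mm 328.2821543990805
```

View pics/ch2.png

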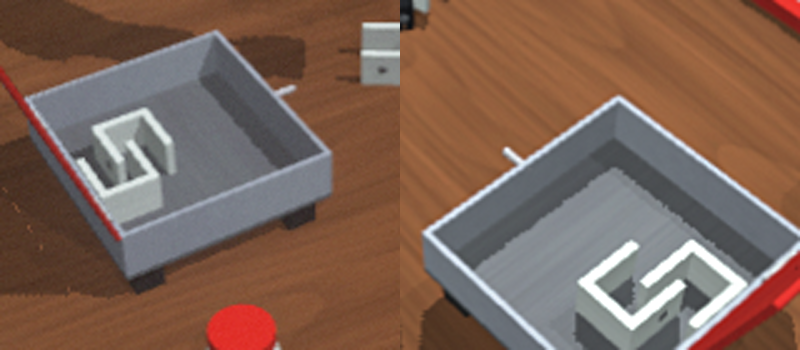

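E and C interlock neatly in the chest. On to A.

Request:
jog_arm(
  moves=[0.04, 0.07, 0.04, 0, 0, 0, 0, 0.08, 0.147, 0.086, 0, 0, 0, 0, 0.08, 0.147, 0.086, 0, 0, 0, 0, 0.08, 0.147, 0.086, 0, 0, 0, 0, 0.08, 0.147, 0.086, 0, 0, 0, 0, 0.08, 0.147, 0.086, 0, 0, 0, 0, 0.08, 0.147, 0.086, 0, 0, 0, 0, 0.08, 0.147, 0.086, 0, 0, 0, 0],
)

```text
time: 33.4
position: [0.4501, 0.1898, 0.1427]
tool_rot: [0.816, 3.032, -0.001]
ft_force: [0.1, 0.4, 0.4]
grip_width: 0.498
grip_force: 0.0
```

```bash
python3 - <<'E'
from h import *
s=ctrl.get_state();print(s['time'],s['position'],s['grip_width'])
wcheck('A');recheck('BD');pick('A')
E
```

```text
33.4 [0.45013424 0.18978502 0.14267732] 0.4980078796684875
A wrist diff mm [ 0.5 -0. ] deg 0.1 err 0.06
B diff mm [-2.2  0.9] deg 4.1 err 0.53
D diff mm [-0.6 -0.8] deg 1.5 err 0.15
row [0.006, -0.005, 0.009, -0.0, 0.002, -0.002] | mm [ 1.7 -1.6  2.6] deg [-0.   0.1 -0.1]
row [0.0, -0.0, 0.427, 0.0, 0.0, 0.0] | mm [  0.  -0. 128.] deg [0. 0. 0.]
lift .18: z -0.560
row [-0.0, 0.0, -0.56, 0.0, 0.0, 0.0] | mm [  -0.    0. -168.] deg [0. 0. 0.]
row [-0.831, -0.712, -0.067, 0.0, 0.0, 0.944] | mm [-249.3 -213.5  -20. ] deg [ 0.   0.  56.6]
dist mm 328.2821543990805
```

Request:
jog_arm(
  moves=[0.006, -0.005, 0.1, 0, 0, 0, 0, 0.006, -0.005, 0.2, 0, 0, 0, 0, 0.006, -0.005, 0.3, 0, 0, 0, 0, 0.006, -0.005, 0.38, 0, 0, 0, 0, 0.006, -0.005, 0.434, 0, 0, 0, 0, 0.006, -0.005, 0.434, 0, 0, 0, 0, 0.006, -0.005, 0.434, 0, 0, 0, -1, 0.006, -0.005, 0.434, 0, 0, 0, -1],
)

```text
time: 34.55
position: [0.4487, 0.1898, 0.0133]
tool_rot: [0.815, 3.031, 0.001]
ft_force: [0.1, -0.3, 0.2]
grip_width: 0.354
grip_force: 0.0
```

Request:
jog_arm(
  moves=[0, 0, 0, 0, 0, 0, -1, 0, 0, 0, 0, 0, 0, -1, 0, 0, -0.04, 0, 0, 0, -1, 0, 0, -0.14, 0, 0, 0, -1, 0, 0, -0.28, 0, 0, 0, -1, 0, 0, -0.42, 0, 0, 0, -1, 0, 0, -0.56, 0, 0, 0, -1, 0, 0, -0.56, 0, 0, 0, -1],
)

```text
time: 35.55
position: [0.4498, 0.1905, 0.1842]
tool_rot: [0.815, 3.028, 0.008]
ft_force: [-0.3, 0.4, -2.7]
grip_width: 0.09
grip_force: 34.9
```

Request:
jog_arm(
  moves=[-0.1, -0.08, -0.02, 0, 0, 0.1, -1, -0.2, -0.17, -0.04, 0, 0, 0.22, -1, -0.32, -0.27, -0.067, 0, 0, 0.36, -1, -0.45, -0.38, -0.067, 0, 0, 0.5, -1, -0.58, -0.49, -0.067, 0, 0, 0.65, -1, -0.7, -0.6, -0.067, 0, 0, 0.8, -1, -0.831, -0.712, -0.067, 0, 0, 0.944, -1, -0.831, -0.712, -0.067, 0, 0, 0.944, -1],
)

```text
time: 36.55
position: [0.5551, -0.126, 0.1999]
tool_rot: [2.166, 2.271, -0.008]
ft_force: [-0.9, 0.7, -1.5]
grip_width: 0.087
grip_force: 34.9
```

Request:
jog_arm(
  moves=[0, 0, 0, 0, 0, 0, -1, 0, 0, 0, 0, 0, 0, -1, 0, 0, 0, 0, 0, 0, -1, 0, 0, 0, 0, 0, 0, -1, 0, 0, 0, 0, 0, 0, -1, 0, 0, 0, 0, 0, 0, -1, 0, 0, 0, 0, 0, 0, -1, 0, 0, 0, 0, 0, 0, -1],
)

```text
time: 37.55
position: [0.5562, -0.1203, 0.201]
tool_rot: [2.156, 2.282, -0.0]
ft_force: [0.6, -0.1, -1.8]
grip_width: 0.092
grip_force: 34.9
```

```bash
python3 - <<'E'
from h import *
s=ctrl.get_state();print(s['time'],s['position'],s['grip_width'])
place('A',.2);place('A',.049)
E
```

```text
37.55 [ 0.5561886  -0.12030097  0.20100982] 0.09187524637427542
row [-0.0, 0.002, 0.003, 0.001, 0.001, -0.002] | mm [-0.   0.7  1. ] deg [ 0.1  0.1 -0.1]
row [0.001, 0.002, 0.507, 0.001, 0.001, -0.002] | mm [  0.2   0.6 152. ] deg [ 0.1  0.1 -0.1]
```

Request:
jog_arm(
  moves=[0, 0, 0.12, 0, 0, 0, -1, 0, 0, 0.25, 0, 0, 0, -1, 0, 0, 0.33, 0, 0, 0, -1, 0, 0, 0.4, 0, 0, 0, -1, 0, 0, 0.46, 0, 0, 0, -1, 0, 0, 0.507, 0, 0, 0, -1, 0, 0, 0.507, 0, 0, 0, -1, 0, 0, 0.507, 0, 0, 0, -0.5],
)

```text
time: 38.55
position: [0.557, -0.1207, 0.0493]
tool_rot: [2.156, 2.281, 0.001]
ft_force: [0.4, 0.1, 1.0]
grip_width: 0.14
grip_force: 0.0
```

Request:
jog_arm(
  moves=[0, 0, 0, 0, 0, 0, -0.5, 0, 0, 0, 0, 0, 0, -0.5, 0, 0, 0, 0, 0, 0, -0.5, 0, 0, -0.08, 0, 0, 0, -0.5, 0, 0, -0.2, 0, 0, 0, -0.5, 0, 0, -0.35, 0, 0, 0, -0.5, 0, 0, -0.45, 0, 0, 0, 0, 0, 0, -0.45, 0, 0, 0, 0],
)

```text
time: 39.55
position: [0.5579, -0.1207, 0.1865]
tool_rot: [2.154, 2.28, 0.006]
ft_force: [0.3, -0.4, 0.5]
grip_width: 0.396
grip_force: 0.0
```

```bash
python3 - <<'E'
from h import *
s=ctrl.get_state();print(s['time'],s['position'],s['grip_width'])
pick('D',hz=.14)
w=web(np.load('Q.npy')[3])[0];a=go([.56,.12,.18],down(-.5));a=go([*w,.14],down(gyaw(np.load('Q.npy')[3],'D')),a)
E
```

```text
39.55 [ 0.55788215 -0.12070921  0.18648766] 0.39552898039961887
row [1.521, 0.24, 0.154, 0.006, -0.002, 1.154] | mm [456.4  72.1  46.3] deg [ 0.4 -0.1 69.3]
row [0.0, -0.0, 0.427, 0.0, 0.0, -0.0] | mm [  0.  -0. 128.] deg [ 0.  0. -0.]
lift .18: z -0.560
row [-0.0, 0.0, -0.56, 0.0, 0.0, -0.0] | mm [  -0.    0. -168.] deg [ 0.  0. -0.]
row [-1.014, 1.121, -0.067, 0.0, 0.0, -1.156] | mm [-304.1  336.2  -20. ] deg [  0.    0.  -69.4]
dist mm 453.3302504680048
row [0.801, 0.052, 0.021, 0.006, -0.0, 0.532] | mm [240.2  15.7   6.3] deg [ 0.4 -0.  31.9]
row [0.711, -0.221, 0.133, -0.0, -0.0, 0.623] | mm [213.4 -66.2  40. ] deg [-0.  -0.  37.4]
```

Request:
jog_arm(
  moves=[0.12, 0.01, 0, 0, 0, 0.08, 0, 0.26, 0.015, 0, 0, 0, 0.17, 0, 0.4, 0.025, 0, 0, 0, 0.27, 0, 0.55, 0.035, 0.01, 0, 0, 0.37, 0, 0.68, 0.045, 0.02, 0, 0, 0.46, 0, 0.8, 0.05, 0.02, 0, 0, 0.532, 0, 0.8, 0.05, 0.02, 0, 0, 0.532, 0, 0.8, 0.05, 0.02, 0, 0, 0.532, 0],
)

```text
time: 40.55
position: [0.5571, 0.1191, 0.1767]
tool_rot: [2.7, 1.601, -0.002]
ft_force: [-0.9, -0.7, -0.0]
grip_width: 0.498
grip_force: 0.0
```

Request:
jog_arm(
  moves=[0.12, -0.04, 0.02, 0, 0, 0.1, 0, 0.27, -0.08, 0.05, 0, 0, 0.23, 0, 0.42, -0.13, 0.08, 0, 0, 0.37, 0, 0.57, -0.18, 0.11, 0, 0, 0.5, 0, 0.71, -0.22, 0.13, 0, 0, 0.623, 0, 0.71, -0.22, 0.13, 0, 0, 0.623, 0, 0.71, -0.22, 0.13, 0, 0, 0.623, 0, 0.71, -0.22, 0.13, 0, 0, 0.623, 0],
)

```text
time: 41.55
position: [0.6028, 0.3359, 0.1389]
tool_rot: [3.072, 0.647, 0.002]
ft_force: [0.6, 0.5, 0.6]
grip_width: 0.498
grip_force: 0.0
```

```bash
python3 - <<'E'
from h import *
s=ctrl.get_state();print(s['time'],s['position'],s['grip_width'])
wcheck('D');recheck('B');pick('D')
w=web(np.load('Q.npy')[3])[0];Y=gyaw(np.load('Q.npy')[3],'D')
a=go([*w,.18],down(Y));a=go([.52,.08,.2],down(-.6),a);a=go([*slot('D'),.2],down(YT),a)
E
```

```text
41.55 [0.60281296 0.33588136 0.1389375 ] 0.4975169361059062
D wrist diff mm [-0.2 -0.4] deg -0.2 err 0.06
B diff mm [-0.4 -0.8] deg 3.9 err 0.19
row [0.008, -0.002, -0.004, 0.001, -0.001, -0.002] | mm [ 2.4 -0.7 -1.1] deg [ 0.1 -0.1 -0.1]
row [0.0, -0.0, 0.427, 0.0, 0.0, -0.0] | mm [  0.  -0. 128.] deg [ 0.  0. -0.]
lift .18: z -0.560
row [-0.0, 0.0, -0.56, 0.0, 0.0, -0.0] | mm [  -0.    0. -168.] deg [ 0.  0. -0.]
row [-1.014, 1.121, -0.067, 0.0, 0.0, -1.156] | mm [-304.1  336.2  -20. ] deg [  0.    0.  -69.4]
dist mm 453.3302504680048
row [0.008, -0.002, -0.137, 0.001, -0.001, -0.002] | mm [  2.5  -0.7 -41.1] deg [ 0.1 -0.1 -0.1]
row [-0.608, 0.675, -0.067, 0.0, 0.0, -0.527] | mm [-182.3  202.4  -20. ] deg [  0.    0.  -31.6]
row [-0.58, 0.167, 0.0, 0.0, 0.0, -0.629] | mm [-173.9   50.     0. ] deg [  0.    0.  -37.7]
```

Request:
jog_arm(
  moves=[0.008, -0.002, 0.1, 0, 0, 0, 0, 0.008, -0.002, 0.2, 0, 0, 0, 0, 0.008, -0.002, 0.3, 0, 0, 0, 0, 0.008, -0.002, 0.38, 0, 0, 0, 0, 0.008, -0.002, 0.423, 0, 0, 0, 0, 0.008, -0.002, 0.423, 0, 0, 0, 0, 0.008, -0.002, 0.423, 0, 0, 0, -1, 0.008, -0.002, 0.423, 0, 0, 0, -1],
)

```text
time: 42.7
position: [0.6049, 0.3404, 0.0127]
tool_rot: [3.072, 0.652, 0.004]
ft_force: [0.1, -0.4, -0.0]
grip_width: 0.35
grip_force: 0.0
```

Request:
jog_arm(
  moves=[0, 0, 0, 0, 0, 0, -1, 0, 0, 0, 0, 0, 0, -1, 0, 0, -0.04, 0, 0, 0, -1, 0, 0, -0.14, 0, 0, 0, -1, 0, 0, -0.28, 0, 0, 0, -1, 0, 0, -0.42, 0, 0, 0, -1, 0, 0, -0.56, 0, 0, 0, -1, 0, 0, -0.56, 0, 0, 0, -1],
)

```text
time: 43.7
position: [0.6061, 0.3407, 0.1842]
tool_rot: [-3.072, -0.651, -0.013]
ft_force: [-0.4, -1.0, -2.7]
grip_width: 0.086
grip_force: 35.0
```

Request:
jog_arm(
  moves=[-0.08, 0.09, -0.02, 0, 0, -0.07, -1, -0.18, 0.2, -0.04, 0, 0, -0.15, -1, -0.29, 0.32, -0.067, 0, 0, -0.25, -1, -0.4, 0.44, -0.067, 0, 0, -0.34, -1, -0.51, 0.56, -0.067, 0, 0, -0.43, -1, -0.608, 0.675, -0.067, 0, 0, -0.527, -1, -0.608, 0.675, -0.067, 0, 0, -0.527, -1, -0.608, 0.675, -0.067, 0, 0, -0.527, -1],
)

```text
time: 44.7
position: [0.5187, 0.0817, 0.1992]
tool_rot: [2.779, 1.464, -0.0]
ft_force: [0.5, 0.7, -2.1]
grip_width: 0.089
grip_force: 35.0
```

Request:
jog_arm(
  moves=[-0.12, 0.03, 0, 0, 0, -0.12, -1, -0.27, 0.08, 0, 0, 0, -0.28, -1, -0.43, 0.12, 0, 0, 0, -0.45, -1, -0.58, 0.167, 0, 0, 0, -0.629, -1, -0.58, 0.167, 0, 0, 0, -0.629, -1, -0.58, 0.167, 0, 0, 0, -0.629, -1, -0.58, 0.167, 0, 0, 0, -0.629, -1, -0.58, 0.167, 0, 0, 0, -0.629, -1],
)

```text
time: 45.7
position: [0.4625, -0.0897, 0.1999]
tool_rot: [2.153, 2.285, -0.002]
ft_force: [-0.0, 0.4, -1.8]
grip_width: 0.083
grip_force: 35.0
```

```bash
python3 - <<'E'
from h import *
s=ctrl.get_state();print(s['time'],s['position'],s['grip_width'])
place('D',.2);place('D',.049)
E
```

```text
45.7 [ 0.46248144 -0.08970189  0.19987015] 0.08291259249879222
row [-0.007, 0.002, -0.0, 0.001, 0.002, 0.001] | mm [-2.1  0.5 -0.1] deg [0.  0.1 0. ]
row [-0.006, 0.001, 0.503, 0.001, 0.002, 0.001] | mm [ -1.7   0.4 150.9] deg [0.  0.1 0. ]
```

Request:
jog_arm(
  moves=[-0.006, 0, 0.12, 0, 0, 0, -1, -0.006, 0, 0.25, 0, 0, 0, -1, -0.006, 0, 0.33, 0, 0, 0, -1, -0.006, 0, 0.4, 0, 0, 0, -1, -0.006, 0, 0.46, 0, 0, 0, -1, -0.006, 0, 0.504, 0, 0, 0, -1, -0.006, 0, 0.504, 0, 0, 0, -1, -0.006, 0, 0.504, 0, 0, 0, -0.5],
)

```text
time: 46.7
position: [0.463, -0.0925, 0.0489]
tool_rot: [2.154, 2.284, -0.001]
ft_force: [0.7, 0.1, -0.5]
grip_width: 0.141
grip_force: 0.0
```

Request:
jog_arm(
  moves=[0, 0, 0, 0, 0, 0, -0.5, 0, 0, 0, 0, 0, 0, -0.5, 0, 0, 0, 0, 0, 0, -0.5, 0, 0, -0.08, 0, 0, 0, -0.5, 0, 0, -0.2, 0, 0, 0, -0.5, 0, 0, -0.35, 0, 0, 0, -0.5, 0, 0, -0.45, 0, 0, 0, 0, 0, 0, -0.45, 0, 0, 0, 0],
)

```text
time: 47.7
position: [0.4641, -0.0923, 0.1858]
tool_rot: [2.153, 2.283, 0.008]
ft_force: [0.7, -0.6, -1.0]
grip_width: 0.399
grip_force: 0.0
```

```bash
python3 - <<'E'
from h import *
s=ctrl.get_state();print(s['time'],s['position'],s['grip_width'])
w=web(np.load('Q.npy')[1])[0];a=go([.49,.14,.18],down(-.4));a=go([*w,.14],down(gyaw(np.load('Q.npy')[1],'B')),a)
E
```

```text
47.7 [ 0.46409571 -0.09232331  0.18583892] 0.39922156369744505
row [0.768, 0.131, 0.021, 0.006, -0.002, 0.438] | mm [230.4  39.3   6.3] deg [ 0.3 -0.1 26.3]
row [0.564, -0.181, 0.133, -0.0, -0.0, 0.449] | mm [169.3 -54.4  40. ] deg [-0. -0. 27.]
```

Request:
jog_arm(
  moves=[0.12, 0.02, 0, 0, 0, 0.07, 0, 0.26, 0.04, 0, 0, 0, 0.15, 0, 0.4, 0.07, 0, 0, 0, 0.23, 0, 0.55, 0.09, 0.01, 0, 0, 0.31, 0, 0.68, 0.115, 0.02, 0, 0, 0.39, 0, 0.77, 0.13, 0.02, 0, 0, 0.438, 0, 0.77, 0.13, 0.02, 0, 0, 0.438, 0, 0.77, 0.13, 0.02, 0, 0, 0.438, 0],
)

```text
time: 48.7
position: [0.4876, 0.1388, 0.1766]
tool_rot: [2.618, 1.732, -0.003]
ft_force: [0.1, 0.3, 0.2]
grip_width: 0.502
grip_force: 0.0
```

Request:
jog_arm(
  moves=[0.12, -0.04, 0.02, 0, 0, 0.1, 0, 0.27, -0.08, 0.05, 0, 0, 0.21, 0, 0.42, -0.13, 0.09, 0, 0, 0.33, 0, 0.564, -0.18, 0.133, 0, 0, 0.449, 0, 0.564, -0.18, 0.133, 0, 0, 0.449, 0, 0.564, -0.18, 0.133, 0, 0, 0.449, 0, 0.564, -0.18, 0.133, 0, 0, 0.449, 0, 0.564, -0.18, 0.133, 0, 0, 0.449, 0],
)

```text
time: 49.7
position: [0.5049, 0.3158, 0.138]
tool_rot: [2.952, 1.073, 0.002]
ft_force: [0.1, 0.5, -0.2]
grip_width: 0.502
grip_force: 0.0
```

```bash
python3 - <<'E'
from h import *
s=ctrl.get_state();print(s['time'],s['position'],s['grip_width'])
wcheck('B')
w=web(np.load('Q.npy')[1])[0];Y=gyaw(np.load('Q.npy')[1],'B')
go([*w,.012],down(Y));a=go([*w,.18],down(Y));a=go([.52,.13,.2],down(-.4),a);a=go([*slot('B'),.2],down(YT),a)
E
```

```text
49.7 [0.50492158 0.31584608 0.13799187] 0.502168166508592
B wrist diff mm [ 0.2 -0.6] deg 0.8 err 0.08
row [0.004, -0.0, 0.42, 0.001, -0.001, -0.002] | mm [ 1.200e+00 -1.000e-01  1.259e+02] deg [ 0.1 -0.1 -0.1]
row [0.005, 0.0, -0.14, 0.001, -0.001, -0.002] | mm [  1.4   0.1 -42.1] deg [ 0.1 -0.1 -0.1]
row [-0.366, 0.507, -0.067, 0.0, 0.0, -0.449] | mm [-109.7  152.2  -20. ] deg [  0.   0. -27.]
row [-0.517, 0.338, -0.0, -0.0, -0.0, -0.438] | mm [-155.2  101.4   -0. ] deg [ -0.   -0.  -26.3]
```

Request:
jog_arm(
  moves=[0.004, 0, 0.1, 0, 0, 0, 0, 0.004, 0, 0.2, 0, 0, 0, 0, 0.004, 0, 0.3, 0, 0, 0, 0, 0.004, 0, 0.38, 0, 0, 0, 0, 0.004, 0, 0.42, 0, 0, 0, 0, 0.004, 0, 0.42, 0, 0, 0, 0, 0.004, 0, 0.42, 0, 0, 0, -1, 0.004, 0, 0.42, 0, 0, 0, -1],
)

```text
time: 50.75
position: [0.5062, 0.3182, 0.0125]
tool_rot: [2.95, 1.076, 0.004]
ft_force: [0.6, 0.8, 0.0]
grip_width: 0.351
grip_force: 0.0
```

Request:
jog_arm(
  moves=[0, 0, 0, 0, 0, 0, -1, 0, 0, 0, 0, 0, 0, -1, 0, 0, -0.04, 0, 0, 0, -1, 0, 0, -0.14, 0, 0, 0, -1, 0, 0, -0.28, 0, 0, 0, -1, 0, 0, -0.42, 0, 0, 0, -1, 0, 0, -0.56, 0, 0, 0, -1, 0, 0, -0.56, 0, 0, 0, -1],
)

```text
time: 51.75
position: [0.5073, 0.3189, 0.1834]
tool_rot: [-2.95, -1.076, -0.011]
ft_force: [1.6, 1.0, -2.4]
grip_width: 0.091
grip_force: 35.0
```

Request:
jog_arm(
  moves=[-0.05, 0.07, -0.02, 0, 0, -0.07, -1, -0.12, 0.17, -0.04, 0, 0, -0.15, -1, -0.2, 0.27, -0.067, 0, 0, -0.24, -1, -0.28, 0.39, -0.067, 0, 0, -0.35, -1, -0.366, 0.507, -0.067, 0, 0, -0.449, -1, -0.366, 0.507, -0.067, 0, 0, -0.449, -1, -0.366, 0.507, -0.067, 0, 0, -0.449, -1, -0.366, 0.507, -0.067, 0, 0, -0.449, -1],
)

```text
time: 52.75
position: [0.5186, 0.1323, 0.1991]
tool_rot: [2.616, 1.736, -0.001]
ft_force: [-0.6, 1.4, -1.8]
grip_width: 0.089
grip_force: 35.0
```

Request:
jog_arm(
  moves=[-0.1, 0.07, 0, 0, 0, -0.08, -1, -0.22, 0.15, 0, 0, 0, -0.18, -1, -0.37, 0.24, 0, 0, 0, -0.3, -1, -0.517, 0.338, 0, 0, 0, -0.438, -1, -0.517, 0.338, 0, 0, 0, -0.438, -1, -0.517, 0.338, 0, 0, 0, -0.438, -1, -0.517, 0.338, 0, 0, 0, -0.438, -1, -0.517, 0.338, 0, 0, 0, -0.438, -1],
)

```text
time: 53.75
position: [0.552, -0.0498, 0.1999]
tool_rot: [2.153, 2.286, -0.0]
ft_force: [0.2, -0.7, -3.1]
grip_width: 0.089
grip_force: 35.0
```

```bash
python3 - <<'E'
from h import *
s=ctrl.get_state();print(s['time'],s['position'],s['grip_width'])
place('B',.2);place('B',.049)
E
```

```text
53.75 [ 0.55202043 -0.04977742  0.19990011] 0.08922520475676
row [-0.009, 0.002, -0.0, 0.001, 0.001, 0.001] | mm [-2.7  0.7 -0.1] deg [0.1 0.1 0.1]
row [-0.008, 0.002, 0.503, 0.001, 0.001, 0.001] | mm [ -2.5   0.6 150.9] deg [0.1 0.1 0.1]
```

Request:
jog_arm(
  moves=[-0.008, 0, 0.12, 0, 0, 0, -1, -0.008, 0, 0.25, 0, 0, 0, -1, -0.008, 0, 0.33, 0, 0, 0, -1, -0.008, 0, 0.4, 0, 0, 0, -1, -0.008, 0, 0.46, 0, 0, 0, -1, -0.008, 0, 0.504, 0, 0, 0, -1, -0.008, 0, 0.504, 0, 0, 0, -1, -0.008, 0, 0.504, 0, 0, 0, -0.5],
)

```text
time: 54.75
position: [0.5529, -0.0541, 0.0492]
tool_rot: [2.155, 2.283, 0.001]
ft_force: [0.2, 0.2, 0.9]
grip_width: 0.137
grip_force: 0.0
```

Request:
jog_arm(
  moves=[0, 0, 0, 0, 0, 0, -0.5, 0, 0, 0, 0, 0, 0, -0.5, 0, 0, 0, 0, 0, 0, -0.5, 0, 0, -0.08, 0, 0, 0, -0.5, 0, 0, -0.2, 0, 0, 0, -0.5, 0, 0, -0.35, 0, 0, 0, -0.5, 0, 0, -0.5, 0, 0, 0, -0.5, 0, 0, -0.5, 0, 0, 0, -0.5],
)

```text
time: 55.75
position: [0.5545, -0.0543, 0.2024]
tool_rot: [2.152, 2.28, 0.009]
ft_force: [0.2, -0.1, -0.1]
grip_width: 0.251
grip_force: 0.0
```

Request:
jog_arm(
  moves=[0.1, -0.02, -0.1, 0, 0, 0, -1, 0.2, -0.05, -0.2, 0, 0, 0, -1, 0.3, -0.08, -0.35, 0, 0, 0, -1, 0.4, -0.1, -0.5, 0, 0, 0, -1, 0.5, -0.13, -0.65, 0, 0, 0, -1, 0.5, -0.13, -0.7, 0, 0, 0, -1, 0.5, -0.13, -0.7, 0, 0, 0, -1, 0.5, -0.13, -0.7, 0, 0, 0, -1],
)

```text
time: 56.75
position: [0.504, 0.0924, 0.4068]
tool_rot: [2.158, 2.281, -0.005]
ft_force: [0.2, -0.3, -0.4]
grip_width: 0.003
grip_force: 0.0
```

```bash
python3 - <<'E'
from h import *
s=ctrl.get_state();print(s['time'],s['position'],s['grip_width'],np.round(s['joint_positions'],2))
a=grab('scene')[0];b=grab('side')[0]
cv2.imwrite('pics/ch3.png',np.hstack([crop(a,165,190,180,170,2.2),crop(b,280,160,180,170,2.2)]))
cv2.imwrite('pics/scene8.png',a);cv2.imwrite('pics/side8.png',b)
E
```

```text
56.75 [0.50398153 0.09243168 0.40676058] 0.002859911198221325 [-1.09 -0.03  0.84  1.48  0.03  1.69 -0.19]
```

View pics/ch3.png

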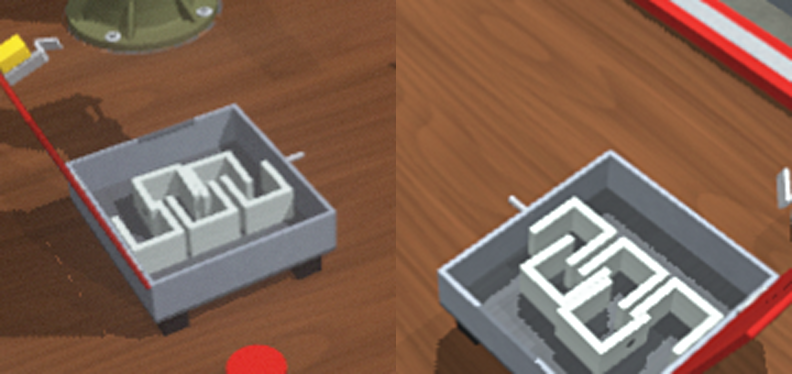

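All five are in the chest, but the middle one, at about (605,320) in the right half, looks slightly off. I'll check from above with the wrist camera on the way to the lid.

Request:
jog_arm(
  moves=[-0.1, 0, -0.05, 0, 0, 0, -1, -0.25, 0, -0.1, 0, 0, 0, -1, -0.4, 0, -0.15, 0, 0, 0, -1, -0.6, 0, -0.15, 0, 0, 0, -1, -0.8, 0, -0.15, 0, 0, 0, -1, -0.95, 0, -0.15, 0, 0, 0, -1, -1, 0, -0.15, 0, 0, 0, -1, -1, 0, -0.15, 0, 0, 0, -1],
)

```text
time: 57.85
position: [0.5205, -0.2076, 0.4531]
tool_rot: [2.162, 2.278, -0.003]
ft_force: [-0.4, 0.7, -0.2]
grip_width: 0.007
grip_force: 0.0
```

Request:
jog_arm(
  moves=[-0.1, 0, 0, 0, 0, 0, -1, -0.2, 0, 0, 0, 0, 0, -1, -0.2, 0, 0, 0, 0, 0, -1, -0.2, 0, 0, 0, 0, 0, -1, -0.2, 0, 0, 0, 0, 0, -1, -0.2, 0, 0, 0, 0, 0, -1, -0.2, 0, 0, 0, 0, 0, -1, -0.2, 0, 0, 0, 0, 0, -1],
)

```text
time: 58.85
position: [0.525, -0.2652, 0.4542]
tool_rot: [2.155, 2.284, 0.0]
ft_force: [0.2, -0.8, -0.4]
grip_width: 0.003
grip_force: 0.0
```

```bash
python3 - <<'E'
from h import *
s=ctrl.get_state();print(s['time'],s['position'],np.round(s['joint_positions'],2))
im,c=grab('wrist');cv2.imwrite('pics/w9.png',im);np.savez('w9.npz',K=c[0],D=c[1],R=c[2],p=c[3])
h=cv2.cvtColor(im,cv2.COLOR_BGR2HSV)
print(proj(c,[[*slot(k),.075] for k in 'ECADB']).round())
g=np.float64((h[...,1]<45)&(h[...,2]>200))
for k in 'BDACE':
    t=slot(k);m=YT+(0 if PLAN[k][1]>0 else np.pi);x,y=t+.027*np.array([np.cos(m),np.sin(m)])
    for thr in(185,215):
        mask=np.float64((h[...,1]<45)&(h[...,2]>thr))
        # top faces only: h thin slab at z=.075
        from scipy.optimize import minimize
        b=cv2.dilate((bmask(c,[x,y,m-np.pi/2,.074],h=.001)>0).astype(np.uint8),np.ones((7,7)))
        f=lambda p:-(bmask(c,[x+p[0]*.01,y+p[1]*.01,m-np.pi/2+p[2]*.15,.074],h=.001)*mask).sum()/bmask(c,[x+p[0]*.01,y+p[1]*.01,m-np.pi/2+p[2]*.15,.074],h=.001).sum()
        r=minimize(f,[0,0,0],method='Nelder-Mead',options=dict(initial_simplex=[[0,0,0],[.8,0,0],[0,.8,0],[0,0,.6]]))
        print(k,thr,'mm',(r.x[:2]*10).round(1),'deg',round(np.degrees(r.x[2]*.15),1),'cover',round(-r.fun,2),'at0',round(-f([0,0,0]),2))
E
```

```text
58.85 [ 0.52499086 -0.26516232  0.45417275] [-0.42  0.3   1.16  1.19 -0.29  1.81  0.71]
[[350. 144.]
 [288. 120.]
 [351.  95.]
 [286.  69.]
 [352.  43.]]
B 185 mm [-0.6 -0.6] deg -1.0 cover 0.94 at0 0.91
B 215 mm [-1.  -0.6] deg -1.1 cover 0.88 at0 0.85
D 185 mm [-1.7  2.9] deg 0.5 cover 0.93 at0 0.8
D 215 mm [-2.4  3.1] deg -1.2 cover 0.92 at0 0.76
A 185 mm [-0.5 -0.8] deg 0.0 cover 0.96 at0 0.86
A 215 mm [-0.9 -0.5] deg 0.2 cover 0.9 at0 0.82
C 185 mm [-10.9  13.9] deg 3.5 cover 0.92 at0 0.07
C 215 mm [-11.7  12.4] deg 3.6 cover 0.86 at0 0.05
E 185 mm [0.1 0.8] deg 1.1 cover 0.98 at0 0.96
E 215 mm [-0.2  0.8] deg 1.2 cover 0.94 at0 0.92
```

```bash
python3 - <<'E'
from h import *
im=cv2.imread('pics/w9.png');cv2.imwrite('pics/w9c.png',crop(im,230,10,180,180,3.3))
E
```

```text
(no output)
```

View pics/w9c.png

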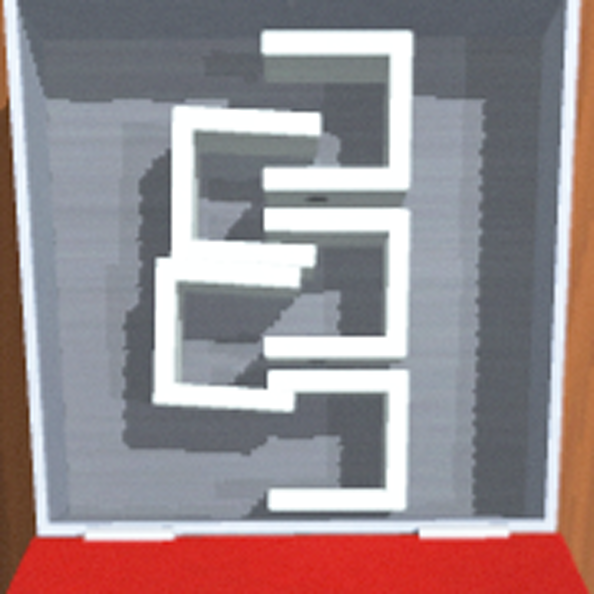

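The wrist view shows C, the lower bracket on the left with its web at crop (165,330), knocked about 13 mm frontward and 11 mm sideways against D. I'll regrip it and set it back.

```bash
cat >> h.py <<'E'
def cnow():
    t=slot('C');m=YT;c=t+.027*np.array([np.cos(m),np.sin(m)])+[-.0113,.0132];m+=np.radians(3.5)
    return c-.027*np.array([np.cos(m),np.sin(m)]),m
E
python3 - <<'E'
from h import *
w,m=cnow();print(w,m)
a=go([*w,.2],down(m))
E
```

```text
[ 0.45592454 -0.14808682] 0.11988285061469808
row [0.404, -0.208, 0.846, 0.001, 0.001, -0.059] | mm [121.3 -62.5 253.9] deg [ 0.1  0.1 -3.6]
```

Request:
jog_arm(
  moves=[0.1, -0.05, 0.1, 0, 0, 0, -0.5, 0.2, -0.1, 0.25, 0, 0, 0, -0.5, 0.3, -0.15, 0.4, 0, 0, -0.03, -0.5, 0.4, -0.2, 0.55, 0, 0, -0.06, -0.5, 0.404, -0.208, 0.7, 0, 0, -0.06, -0.5, 0.404, -0.208, 0.846, 0, 0, -0.06, -0.5, 0.404, -0.208, 0.846, 0, 0, -0.06, -0.5, 0.404, -0.208, 0.846, 0, 0, -0.06, -0.5],
)

```text
time: 59.9
position: [0.457, -0.1488, 0.2017]
tool_rot: [2.082, 2.348, 0.001]
ft_force: [0.3, 0.0, 0.3]
grip_width: 0.25
grip_force: 0.0
```

Request:
jog_arm(
  moves=[0, 0, 0, 0, 0, 0, -0.5, 0, 0, 0, 0, 0, 0, -0.5, 0, 0, 0, 0, 0, 0, -0.5, 0, 0, 0, 0, 0, 0, -0.5, 0, 0, 0, 0, 0, 0, -0.5, 0, 0, 0, 0, 0, 0, -0.5, 0, 0, 0, 0, 0, 0, -0.5, 0, 0, 0, 0, 0, 0, -0.5],
)

```text
time: 60.9
position: [0.456, -0.1483, 0.2]
tool_rot: [2.082, 2.35, -0.0]
ft_force: [-0.4, -0.3, -0.4]
grip_width: 0.251
grip_force: 0.0
```

```bash
python3 - <<'E'
from h import *
s=ctrl.get_state();print(s['time'],s['position'],s['grip_width'])
w,m=cnow();go([*w,.2],down(m));a=go([*w,.048],down(m));a=go([*w,.12],down(m),a);go([*slot('C'),.12],down(YT),a)
E
```

```text
60.9 [ 0.45596397 -0.14834184  0.2000241 ] 0.25109722099320797
row [0.001, -0.0, 0.0, 0.001, 0.002, 0.001] | mm [ 0.3 -0.   0. ] deg [0.1 0.1 0. ]
row [0.002, -0.001, 0.507, 0.001, 0.002, 0.001] | mm [  0.5  -0.2 152. ] deg [0.1 0.1 0. ]
row [0.0, -0.0, -0.24, -0.0, -0.0, 0.0] | mm [  0.  -0. -72.] deg [-0. -0.  0.]
row [-0.043, 0.032, -0.0, -0.0, -0.0, 0.058] | mm [-12.8   9.7  -0. ] deg [-0.  -0.   3.5]
```

Descend, grip, lift 72 mm, shift and set.

Request:
jog_arm(
  moves=[0, 0, 0.12, 0, 0, 0, -0.5, 0, 0, 0.25, 0, 0, 0, -0.5, 0, 0, 0.35, 0, 0, 0, -0.5, 0, 0, 0.45, 0, 0, 0, -0.5, 0, 0, 0.507, 0, 0, 0, -0.5, 0, 0, 0.507, 0, 0, 0, -0.5, 0, 0, 0.507, 0, 0, 0, -1, 0, 0, 0.507, 0, 0, 0, -1],
)

```text
time: 61.9
position: [0.4567, -0.1488, 0.0488]
tool_rot: [2.082, 2.349, 0.001]
ft_force: [-1.3, -2.9, 2.3]
grip_width: 0.104
grip_force: 22.9
```

Request:
jog_arm(
  moves=[0, 0, 0, 0, 0, 0, -1, 0, 0, 0, 0, 0, 0, -1, 0, 0, -0.03, 0, 0, 0, -1, 0, 0, -0.1, 0, 0, 0, -1, 0, 0, -0.2, 0, 0, 0, -1, 0, 0, -0.24, 0, 0, 0, -1, 0, 0, -0.24, 0, 0, 0, -1, 0, 0, -0.24, 0, 0, 0, -1],
)

```text
time: 62.9
position: [0.4553, -0.1479, 0.119]
tool_rot: [2.083, 2.351, -0.002]
ft_force: [0.0, 0.0, -1.7]
grip_width: 0.091
grip_force: 34.9
```

Request:
jog_arm(
  moves=[-0.02, 0.015, 0, 0, 0, 0.03, -1, -0.043, 0.032, 0, 0, 0, 0.058, -1, -0.043, 0.032, 0, 0, 0, 0.058, -1, -0.043, 0.032, 0, 0, 0, 0.058, -1, -0.043, 0.032, 0, 0, 0, 0.058, -1, -0.043, 0.032, 0, 0, 0, 0.058, -1, -0.043, 0.032, 0, 0, 0, 0.058, -1, -0.043, 0.032, 0, 0, 0, 0.058, -1],
)

```text
time: 63.9
position: [0.4672, -0.16, 0.12]
tool_rot: [2.153, 2.286, 0.0]
ft_force: [0.2, -0.6, -2.2]
grip_width: 0.087
grip_force: 34.9
```

```bash
python3 - <<'E'
from h import *
s=ctrl.get_state();print(s['time'],s['position'],s['grip_width'])
place('C',.049)
E
```

```text
63.9 [ 0.46719848 -0.16000798  0.12003055] 0.08736118570475071
row [0.002, -0.001, 0.237, 0.001, 0.001, 0.001] | mm [ 0.5 -0.2 71. ] deg [0.1 0.1 0.1]
```

Request:
jog_arm(
  moves=[0, 0, 0.06, 0, 0, 0, -1, 0, 0, 0.12, 0, 0, 0, -1, 0, 0, 0.18, 0, 0, 0, -1, 0, 0, 0.22, 0, 0, 0, -1, 0, 0, 0.237, 0, 0, 0, -1, 0, 0, 0.237, 0, 0, 0, -1, 0, 0, 0.237, 0, 0, 0, -0.5, 0, 0, 0.237, 0, 0, 0, -0.5],
)

```text
time: 64.9
position: [0.4679, -0.1603, 0.0494]
tool_rot: [2.152, 2.285, 0.001]
ft_force: [-0.3, 0.1, -0.5]
grip_width: 0.211
grip_force: 0.0
```

Request:
jog_arm(
  moves=[0, 0, 0, 0, 0, 0, -0.5, 0, 0, 0, 0, 0, 0, -0.5, 0, 0, -0.05, 0, 0, 0, -0.5, 0, 0, -0.15, 0, 0, 0, -0.5, 0, 0, -0.3, 0, 0, 0, -0.5, 0, 0, -0.45, 0, 0, 0, -0.5, 0, 0, -0.5, 0, 0, 0, -0.5, 0, 0, -0.5, 0, 0, 0, -0.5],
)

```text
time: 65.9
position: [0.4677, -0.1598, 0.1996]
tool_rot: [2.152, 2.286, 0.004]
ft_force: [-0.6, 0.3, -0.3]
grip_width: 0.25
grip_force: 0.0
```

Request:
jog_arm(
  moves=[0, 0, -0.15, 0, 0, 0, -1, 0, 0, -0.3, 0, 0, 0, -1, -0.1, 0.05, -0.5, 0, 0, 0, -1, -0.2, 0.1, -0.7, 0, 0, 0, -1, -0.36, 0.17, -0.85, 0, 0, 0, -1, -0.36, 0.17, -0.85, 0, 0, 0, -1, -0.36, 0.17, -0.85, 0, 0, 0, -1, -0.36, 0.17, -0.85, 0, 0, 0, -1],
)

```text
time: 66.9
position: [0.5237, -0.2638, 0.4523]
tool_rot: [-2.154, -2.286, 0.002]
ft_force: [-0.2, -0.2, 0.2]
grip_width: 0.005
grip_force: 0.0
```

```bash
cat > chk.py <<'E'
from h import *
from scipy.optimize import minimize
s=ctrl.get_state();print(s['time'],s['position'],np.round(s['joint_positions'],2))
im,c=grab('wrist');cv2.imwrite('pics/w10.png',im)
h=cv2.cvtColor(im,cv2.COLOR_BGR2HSV);mask=np.float64((h[...,1]<45)&(h[...,2]>200))
for k in 'BDACE':
    t=slot(k);m=YT+(0 if PLAN[k][1]>0 else np.pi);x,y=t+.027*np.array([np.cos(m),np.sin(m)])
    def f(p):
        b=bmask(c,[x+p[0]*.01,y+p[1]*.01,m-np.pi/2+p[2]*.15,.074],h=.001);return -(b*mask).sum()/b.sum()
    r=minimize(f,[0,0,0],method='Nelder-Mead',options=dict(initial_simplex=[[0,0,0],[.8,0,0],[0,.8,0],[0,0,.6]]))
    print(k,'mm',(r.x[:2]*10).round(1),'deg',round(np.degrees(r.x[2]*.15),1),'cover',round(-r.fun,2),'at0',round(-f([0,0,0]),2))
E
python3 chk.py; python3 -c "
from h import *
a=go([.515,-.42,.45],down(YT));a=go([.515,-.42,.27],down(YT),a)"
```

```text
66.9 [ 0.52370624 -0.26382487  0.45230387] [-0.45  0.32  1.21  1.2  -0.3   1.82  0.72]
B mm [-1.4 -1.2] deg -0.1 cover 0.92 at0 0.84
D mm [-5.1  9.8] deg 3.3 cover 0.92 at0 0.19
A mm [-0.5 -0.3] deg -0.1 cover 0.92 at0 0.91
C mm [0.5 0.7] deg 1.0 cover 0.9 at0 0.9
E mm [0.  5.7] deg -4.6 cover 0.9 at0 0.52
row [-0.52, -0.061, 0.009, -0.0, -0.001, 0.002] | mm [-155.9  -18.2    2.6] deg [-0.  -0.   0.1]
row [0.0, -0.0, 0.6, 0.0, 0.0, 0.0] | mm [  0.  -0. 180.] deg [0. 0. 0.]
```

C is back, but its regrip nudged D by about 10 mm and turned E by about 5°. I'll straighten both.

```bash
cat >> h.py <<'E'
def fix(k,dx,dy,dg):
    sg=PLAN[k][1];t=slot(k);u=np.array([np.cos(YT),np.sin(YT)])*sg;c=t+.027*u+np.array([dx,dy])/1000
    m=YT+np.radians(dg);u=np.array([np.cos(m),np.sin(m)])*sg;w=c-.027*u;print('web',w)
    a=go([*w,.2],down(m));a=go([*w,.049],down(m),a);a=go([*w,.12],down(m),a);go([*t,.12],down(YT),a)
E
python3 -c "
from h import *
fix('D',-5.1,9.8,3.3)"
```

```text
web [ 0.45811759 -0.08351074]
row [0.611, -0.182, 0.843, -0.0, -0.001, -0.053] | mm [183.3 -54.5 252.8] deg [-0.  -0.  -3.2]
row [0.0, -0.0, 0.503, 0.0, 0.0, -0.0] | mm [  0.  -0. 151.] deg [ 0.  0. -0.]
row [-0.0, 0.0, -0.237, 0.0, 0.0, -0.0] | mm [ -0.   0. -71.] deg [ 0.  0. -0.]
row [-0.029, 0.013, 0.0, 0.0, 0.0, 0.055] | mm [-8.8  4.   0. ] deg [0.  0.  3.3]
```

Request:
jog_arm(
  moves=[0.12, -0.04, 0.1, 0, 0, 0, -0.5, 0.26, -0.08, 0.25, 0, 0, 0, -0.5, 0.4, -0.12, 0.4, 0, 0, -0.03, -0.5, 0.55, -0.16, 0.55, 0, 0, -0.053, -0.5, 0.611, -0.182, 0.7, 0, 0, -0.053, -0.5, 0.611, -0.182, 0.843, 0, 0, -0.053, -0.5, 0.611, -0.182, 0.843, 0, 0, -0.053, -0.5, 0.611, -0.182, 0.843, 0, 0, -0.053, -0.5],
)

```text
time: 67.95
position: [0.4596, -0.0846, 0.2021]
tool_rot: [2.087, 2.345, 0.003]
ft_force: [0.4, -0.6, 0.5]
grip_width: 0.248
grip_force: 0.0
```

Request:
jog_arm(
  moves=[0, 0, 0, 0, 0, 0, -0.5, 0, 0, 0, 0, 0, 0, -0.5, 0, 0, 0.1, 0, 0, 0, -0.5, 0, 0, 0.25, 0, 0, 0, -0.5, 0, 0, 0.38, 0, 0, 0, -0.5, 0, 0, 0.47, 0, 0, 0, -0.5, 0, 0, 0.503, 0, 0, 0, -0.5, 0, 0, 0.503, 0, 0, 0, -0.5],
)

```text
time: 68.95
position: [0.4593, -0.0856, 0.0502]
tool_rot: [2.089, 2.344, -0.002]
ft_force: [1.2, 0.6, -0.1]
grip_width: 0.252
grip_force: 0.0
```

Request:
jog_arm(
  moves=[0, 0, 0, 0, 0, 0, -1, 0, 0, 0, 0, 0, 0, -1, 0, 0, 0, 0, 0, 0, -1, 0, 0, 0, 0, 0, 0, -1, 0, 0, -0.03, 0, 0, 0, -1, 0, 0, -0.1, 0, 0, 0, -1, 0, 0, -0.2, 0, 0, 0, -1, 0, 0, -0.237, 0, 0, 0, -1],
)

```text
time: 69.95
position: [0.46, -0.0849, 0.1225]
tool_rot: [2.088, 2.344, 0.005]
ft_force: [-0.1, 0.5, -3.3]
grip_width: 0.091
grip_force: 34.9
```

Request:
jog_arm(
  moves=[0, 0, 0, 0, 0, 0, -1, -0.015, 0.006, 0, 0, 0, 0.03, -1, -0.029, 0.013, 0, 0, 0, 0.055, -1, -0.029, 0.013, 0, 0, 0, 0.055, -1, -0.029, 0.013, 0, 0, 0, 0.055, -1, -0.029, 0.013, 0, 0, 0, 0.055, -1, -0.029, 0.013, 0, 0, 0, 0.055, -1, -0.029, 0.013, 0, 0, 0, 0.055, -1],
)

```text
time: 70.95
position: [0.464, -0.0932, 0.1211]
tool_rot: [2.155, 2.283, 0.0]
ft_force: [-1.0, -0.3, -3.2]
grip_width: 0.09
grip_force: 34.9
```

```bash
python3 - <<'E'
from h import *
s=ctrl.get_state();print(s['time'],s['position'],s['grip_width'])
place('D',.049)
E
```

```text
70.95 [ 0.46398822 -0.09324141  0.12112389] 0.09048172806229754
row [0.005, -0.003, 0.24, 0.001, 0.001, -0.001] | mm [ 1.6 -0.9 72.1] deg [ 0.1  0.1 -0.1]
```

Request:
jog_arm(
  moves=[0.005, -0.003, 0.06, 0, 0, 0, -1, 0.005, -0.003, 0.12, 0, 0, 0, -1, 0.005, -0.003, 0.18, 0, 0, 0, -1, 0.005, -0.003, 0.22, 0, 0, 0, -1, 0.005, -0.003, 0.24, 0, 0, 0, -1, 0.005, -0.003, 0.24, 0, 0, 0, -1, 0.005, -0.003, 0.24, 0, 0, 0, -0.5, 0.005, -0.003, 0.24, 0, 0, 0, -0.5],
)

```text
time: 71.95
position: [0.4637, -0.092, 0.0495]
tool_rot: [2.154, 2.283, 0.001]
ft_force: [0.4, 1.3, -0.2]
grip_width: 0.215
grip_force: 0.0
```

Request:
jog_arm(
  moves=[0, 0, 0, 0, 0, 0, -0.5, 0, 0, 0, 0, 0, 0, -0.5, 0, 0, -0.05, 0, 0, 0, -0.5, 0, 0, -0.15, 0, 0, 0, -0.5, 0, 0, -0.3, 0, 0, 0, -0.5, 0, 0, -0.45, 0, 0, 0, -0.5, 0, 0, -0.5, 0, 0, 0, -0.5, 0, 0, -0.5, 0, 0, 0, -0.5],
)

```text
time: 72.95
position: [0.4633, -0.0915, 0.1993]
tool_rot: [2.155, 2.284, 0.002]
ft_force: [0.1, -0.6, -0.8]
grip_width: 0.249
grip_force: 0.0
```

Request:
jog_arm(
  moves=[0, 0, -0.15, 0, 0, 0, -1, 0, 0, -0.3, 0, 0, 0, -1, -0.12, 0.05, -0.45, 0, 0, 0, -1, -0.27, 0.1, -0.6, 0, 0, 0, -1, -0.42, 0.15, -0.75, 0, 0, 0, -1, -0.587, 0.17, -0.85, 0, 0, 0, -1, -0.587, 0.17, -0.85, 0, 0, 0, -1, -0.587, 0.17, -0.85, 0, 0, 0, -1],
)

```text
time: 73.95
position: [0.5233, -0.2661, 0.4519]
tool_rot: [-2.162, -2.279, 0.007]
ft_force: [0.1, 0.2, -0.6]
grip_width: 0.004
grip_force: 0.0
```

```bash
python3 chk.py;  python3 -c "
from h import *
fix('E',0,5.7,-4.6)"
```

```text
73.95 [ 0.523333   -0.26614986  0.45193482] [-0.46  0.33  1.22  1.2  -0.31  1.82  0.73]
B mm [-0.9 -0.6] deg 0.1 cover 0.94 at0 0.89
D mm [-0.8  2.1] deg -0.1 cover 0.92 at0 0.76
A mm [-0.8  4. ] deg -3.2 cover 0.89 at0 0.68
C mm [0.1 0.4] deg 0.6 cover 0.91 at0 0.87
E mm [0.2 5.4] deg -5.5 cover 0.91 at0 0.54
web [ 0.56095678 -0.18464616]
row [0.26, 0.141, 0.84, -0.002, 0.001, 0.074] | mm [ 78.   42.4 252. ] deg [-0.1  0.1  4.4]
row [0.0, -0.0, 0.503, 0.0, 0.0, -0.0] | mm [  0.  -0. 151.] deg [ 0.  0. -0.]
row [-0.0, 0.0, -0.237, 0.0, 0.0, -0.0] | mm [ -0.   0. -71.] deg [ 0.  0. -0.]
row [-0.012, 0.0, 0.0, 0.0, 0.0, -0.077] | mm [-3.5  0.   0. ] deg [ 0.   0.  -4.6]
```

Request:
jog_arm(
  moves=[0.06, 0.03, 0.1, 0, 0, 0, -0.5, 0.12, 0.07, 0.25, 0, 0, 0, -0.5, 0.2, 0.1, 0.4, 0, 0, 0.04, -0.5, 0.26, 0.14, 0.55, 0, 0, 0.08, -0.5, 0.26, 0.14, 0.7, 0, 0, 0.08, -0.5, 0.26, 0.14, 0.84, 0, 0, 0.08, -0.5, 0.26, 0.14, 0.84, 0, 0, 0.08, -0.5, 0.26, 0.14, 0.84, 0, 0, 0.08, -0.5],
)

```text
time: 75.0
position: [0.562, -0.1835, 0.2035]
tool_rot: [2.246, 2.192, 0.002]
ft_force: [0.3, 0.4, 0.2]
grip_width: 0.249
grip_force: 0.0
```

Request:
jog_arm(
  moves=[0, 0, 0, 0, 0, 0, -0.5, 0, 0, 0, 0, 0, 0, -0.5, 0, 0, 0.1, 0, 0, 0, -0.5, 0, 0, 0.25, 0, 0, 0, -0.5, 0, 0, 0.38, 0, 0, 0, -0.5, 0, 0, 0.47, 0, 0, 0, -0.5, 0, 0, 0.503, 0, 0, 0, -0.5, 0, 0, 0.503, 0, 0, 0, -0.5],
)

```text
time: 76.0
position: [0.5618, -0.1848, 0.0518]
tool_rot: [2.249, 2.191, -0.0]
ft_force: [0.1, -0.7, -0.2]
grip_width: 0.25
grip_force: 0.0
```

Request:
jog_arm(
  moves=[0, 0, 0, 0, 0, 0, -1, 0, 0, 0, 0, 0, 0, -1, 0, 0, 0, 0, 0, 0, -1, 0, 0, 0, 0, 0, 0, -1, 0, 0, 0, 0, 0, 0, -1, -0.004, 0, -0.004, 0, 0, -0.02, -1, -0.008, 0, -0.006, 0, 0, -0.05, -1, -0.012, 0, -0.006, 0, 0, -0.08, -1],
)

```text
time: 77.0
position: [0.5611, -0.1882, 0.0529]
tool_rot: [2.153, 2.286, -0.001]
ft_force: [0.1, 0.6, -1.4]
grip_width: 0.092
grip_force: 35.0
```

```bash
python3 - <<'E'
from h import *
s=ctrl.get_state();print(s['time'],s['position'],s['grip_width'],s['ft_force'])
place('E',.049)
E
```

```text
77.0 [ 0.56114721 -0.18822466  0.05289342] 0.09166243241599817 [ 0.14295612  0.63894535 -1.36203599]
row [0.0, -0.001, 0.013, 0.001, 0.001, 0.001] | mm [ 0.1 -0.2  3.9] deg [0.  0.1 0.1]
```

Request:
jog_arm(
  moves=[0, 0, 0.005, 0, 0, 0, -1, 0, 0, 0.005, 0, 0, 0, -1, 0, 0, 0.005, 0, 0, 0, -0.5, 0, 0, 0.005, 0, 0, 0, -0.5, 0, 0, 0.005, 0, 0, 0, -0.5, 0, 0, 0.005, 0, 0, 0, -0.5, 0, 0, -0.05, 0, 0, 0, -0.5, 0, 0, -0.15, 0, 0, 0, -0.5],
)

```text
time: 78.0
position: [0.5608, -0.188, 0.0988]
tool_rot: [2.156, 2.284, -0.002]
ft_force: [1.3, -0.0, 0.8]
grip_width: 0.249
grip_force: 0.0
```

Request:
jog_arm(
  moves=[0, 0, -0.15, 0, 0, 0, -0.5, 0, 0, -0.35, 0, 0, 0, -0.5, 0, 0, -0.55, 0, 0, 0, -0.5, -0.05, -0.02, -0.75, 0, 0, 0, -0.5, -0.1, -0.06, -0.95, 0, 0, 0, -0.5, -0.18, -0.1, -1, 0, 0, 0, -0.5, -0.25, -0.14, -1, 0, 0, 0, -0.5, -0.25, -0.14, -1, 0, 0, 0, -0.5],
)

```text
time: 79.0
position: [0.5216, -0.2676, 0.3998]
tool_rot: [2.16, 2.276, 0.001]
ft_force: [-0.5, 0.8, 0.0]
grip_width: 0.249
grip_force: 0.0
```

Request:
jog_arm(
  moves=[0, 0, -0.1, 0, 0, 0, -0.5, 0, 0, -0.17, 0, 0, 0, -0.5, 0, 0, -0.17, 0, 0, 0, -0.5, 0, 0, -0.17, 0, 0, 0, -0.5, 0, 0, -0.17, 0, 0, 0, -0.5, 0, 0, -0.17, 0, 0, 0, -0.5, 0, 0, -0.17, 0, 0, 0, -0.5, 0, 0, -0.17, 0, 0, 0, -0.5],
)

```text
time: 80.0
position: [0.5233, -0.2649, 0.4492]
tool_rot: [2.155, 2.283, -0.0]
ft_force: [0.7, 0.2, 0.0]
grip_width: 0.248
grip_force: 0.0
```

```bash
python3 chk.py;  python3 -c "
from h import *
fix('A',-.8,4,-3.2)"
```

```text
80.0 [ 0.52330525 -0.2649129   0.44921952] [-0.44  0.3   1.17  1.21 -0.28  1.8   0.7 ]
B mm [-0.8 -0.4] deg 0.1 cover 0.94 at0 0.92
D mm [-0.8  2.1] deg -0.1 cover 0.94 at0 0.78
A mm [0.3 3.4] deg -0.6 cover 0.89 at0 0.72
C mm [0.4 0.8] deg 0.6 cover 0.95 at0 0.91
E mm [-0.2 -2. ] deg 1.1 cover 0.93 at0 0.87
web [ 0.55616705 -0.11780398]
row [0.485, 0.137, 0.83, 0.001, 0.001, 0.052] | mm [145.4  41.  249.1] deg [0.1 0.1 3.1]
row [0.0, -0.0, 0.503, 0.0, 0.0, 0.0] | mm [  0.  -0. 151.] deg [0. 0. 0.]
row [-0.0, 0.0, -0.237, 0.0, 0.0, 0.0] | mm [ -0.   0. -71.] deg [0. 0. 0.]
row [-0.008, 0.002, 0.0, 0.0, 0.0, -0.053] | mm [-2.5  0.7  0. ] deg [ 0.   0.  -3.2]
```

The row is tidy, with every bracket within 4 mm and about 1° of its slot. Now I'll close the lid by going behind it and sweeping forward.

```bash
python3 - <<'E'
from h import *
D=down(YT)
a=go([.52,-.41,.45],D);a=go([.52,-.41,.285],D,a)
X=lambda y:.5175-.059*(y+.233)
for th,r,d in((1.9,.21,.012),(1.5,.21,.012),(1.1,.22,.012),(.7,.235,.012),(.35,.25,.012),(.14,.255,.009)):
    y=-.233+r*np.cos(th)-d*np.sin(th);z=.085+r*np.sin(th)+d*np.cos(th);print(th);a=go([X(y),y,z],D,a)
E
```

```text
row [-0.482, -0.039, -0.002, 0.001, 0.001, -0.001] | mm [-144.6  -11.7   -0.5] deg [ 0.1  0.1 -0.1]
row [0.0, -0.0, 0.55, 0.0, 0.0, 0.0] | mm [  0.  -0. 165.] deg [0. 0. 0.]
1.9
row [0.325, 0.026, 0.017, 0.0, 0.0, 0.0] | mm [97.5  7.9  5.2] deg [0. 0. 0.]
1.5
row [0.274, -0.0, -0.052, 0.0, 0.0, 0.0] | mm [ 82.3  -0.  -15.5] deg [0. 0. 0.]
1.1
row [0.288, -0.0, 0.029, 0.0, 0.0, 0.0] | mm [86.4 -0.   8.8] deg [0. 0. 0.]
0.7
row [0.277, -0.0, 0.136, 0.0, 0.0, 0.0] | mm [83.1 -0.  40.9] deg [0. 0. 0.]
0.35
row [0.196, -0.0, 0.212, 0.0, 0.0, 0.0] | mm [58.8 -0.  63.6] deg [0. 0. 0.]
0.14
row [0.069, -0.0, 0.175, 0.0, 0.0, 0.0] | mm [20.6 -0.  52.5] deg [0. 0. 0.]
```

Request:
jog_arm(
  moves=[-0.08, 0, 0, 0, 0, 0, -1, -0.18, -0.01, 0, 0, 0, 0, -1, -0.3, -0.02, 0, 0, 0, 0, -1, -0.42, -0.03, 0, 0, 0, 0, -1, -0.48, -0.04, 0, 0, 0, 0, -1, -0.48, -0.04, 0, 0, 0, 0, -1, -0.48, -0.04, 0, 0, 0, 0, -1, -0.48, -0.04, 0, 0, 0, 0, -1],
)

```text
time: 81.05
position: [0.5205, -0.4081, 0.4498]
tool_rot: [2.152, 2.285, 0.001]
ft_force: [0.6, 0.4, 0.3]
grip_width: 0.005
grip_force: 0.0
```

Request:
jog_arm(
  moves=[0, 0, 0.08, 0, 0, 0, -1, 0, 0, 0.18, 0, 0, 0, -1, 0, 0, 0.3, 0, 0, 0, -1, 0, 0, 0.42, 0, 0, 0, -1, 0, 0, 0.5, 0, 0, 0, -1, 0, 0, 0.55, 0, 0, 0, -1, 0, 0, 0.55, 0, 0, 0, -1, 0, 0, 0.55, 0, 0, 0, -1],
)

```text
time: 82.05
position: [0.5203, -0.4099, 0.2857]
tool_rot: [2.154, 2.282, -0.0]
ft_force: [0.6, 0.3, -0.1]
grip_width: 0.006
grip_force: 0.0
```

Request:
jog_arm(
  moves=[0.03, 0, 0, 0, 0, 0, -1, 0.07, 0, 0, 0, 0, 0, -1, 0.12, 0.01, 0.01, 0, 0, 0, -1, 0.17, 0.015, 0.01, 0, 0, 0, -1, 0.22, 0.02, 0.015, 0, 0, 0, -1, 0.27, 0.026, 0.017, 0, 0, 0, -1, 0.325, 0.026, 0.017, 0, 0, 0, -1, 0.325, 0.026, 0.017, 0, 0, 0, -1],
)

```text
time: 83.05
position: [0.5224, -0.3115, 0.2804]
tool_rot: [2.152, 2.283, 0.001]
ft_force: [-0.0, -1.5, 1.0]
grip_width: 0.003
grip_force: 0.9
```

Request:
jog_arm(
  moves=[0.03, 0, -0.007, 0, 0, 0, -1, 0.07, 0, -0.015, 0, 0, 0, -1, 0.11, 0, -0.025, 0, 0, 0, -1, 0.15, 0, -0.033, 0, 0, 0, -1, 0.19, 0, -0.04, 0, 0, 0, -1, 0.23, 0, -0.048, 0, 0, 0, -1, 0.274, 0, -0.052, 0, 0, 0, -1, 0.274, 0, -0.052, 0, 0, 0, -1],
)

```text
time: 84.05
position: [0.5173, -0.2278, 0.2949]
tool_rot: [2.153, 2.287, 0.002]
ft_force: [0.4, -0.2, 0.0]
grip_width: 0.001
grip_force: 0.1
```

```bash
cat >> h.py <<'E'
def lidangle():
    out=[]
    for n in('scene','side'):
        im,c=grab(n);h=cv2.cvtColor(im,cv2.COLOR_BGR2HSV)
        red=((h[...,0]<8)|(h[...,0]>172))&(h[...,1]>140)&(h[...,2]>60)
        best=[]
        for th in np.arange(0,2.06,.01):
            P=[]
            for x in(-.267,0):
                for y in(-.12,.12):
                    for z in(0,.006):
                        X=.11+x*np.cos(th)+z*np.sin(th);Z=.085-x*np.sin(th)+z*np.cos(th)
                        P.append([CH[0]+X*np.cos(CH[2])-y*np.sin(CH[2]),CH[1]+X*np.sin(CH[2])+y*np.cos(CH[2]),Z])
            m=np.zeros((480,640),np.uint8);cv2.fillConvexPoly(m,cv2.convexHull(proj(c,P).round().astype(np.int32)),1)
            roi=np.zeros_like(m);a,b,w,hh=(150,90,190,270) if n=='scene' else (240,120,260,260);roi[b:b+hh,a:a+w]=1
            r=red&(roi>0);best.append(((r&(m>0)).sum()/(r|(m>0)).sum(),th))
        out.append((n,[round(float(v),2) for v in max(best)]))
    print('lid (iou,th)',out)
E
python3 -c "
from h import *
lidangle()"
```

```text
lid (iou,th) [('scene', [0.58, 1.47]), ('side', [0.47, 1.49])]
```

The lid is following, at about 1.48 rad.

Request:
jog_arm(
  moves=[0.03, 0, 0.002, 0, 0, 0, -1, 0.07, 0, 0.005, 0, 0, 0, -1, 0.11, 0, 0.008, 0, 0, 0, -1, 0.15, 0, 0.012, 0, 0, 0, -1, 0.19, 0, 0.017, 0, 0, 0, -1, 0.24, 0, 0.022, 0, 0, 0, -1, 0.288, 0, 0.029, 0, 0, 0, -1, 0.288, 0, 0.029, 0, 0, 0, -1],
)

```text
time: 85.15
position: [0.5121, -0.141, 0.2857]
tool_rot: [-2.152, -2.288, -0.002]
ft_force: [0.3, -0.1, 0.6]
grip_width: 0.002
grip_force: 0.0
```

Request:
jog_arm(
  moves=[0.03, 0, 0.01, 0, 0, 0, -1, 0.07, 0, 0.025, 0, 0, 0, -1, 0.11, 0, 0.045, 0, 0, 0, -1, 0.15, 0, 0.065, 0, 0, 0, -1, 0.19, 0, 0.09, 0, 0, 0, -1, 0.24, 0, 0.115, 0, 0, 0, -1, 0.277, 0, 0.136, 0, 0, 0, -1, 0.277, 0, 0.136, 0, 0, 0, -1],
)

```text
time: 86.15
position: [0.5072, -0.0584, 0.2443]
tool_rot: [2.153, 2.287, -0.0]
ft_force: [1.2, 0.4, 0.2]
grip_width: 0.002
grip_force: 0.0
```

Request:
jog_arm(
  moves=[0.03, 0, 0.025, 0, 0, 0, -1, 0.06, 0, 0.055, 0, 0, 0, -1, 0.09, 0, 0.085, 0, 0, 0, -1, 0.12, 0, 0.12, 0, 0, 0, -1, 0.15, 0, 0.15, 0, 0, 0, -1, 0.18, 0, 0.18, 0, 0, 0, -1, 0.196, 0, 0.212, 0, 0, 0, -1, 0.196, 0, 0.212, 0, 0, 0, -1],
)

```text
time: 87.15
position: [0.5036, -0.0012, 0.1804]
tool_rot: [2.155, 2.285, -0.002]
ft_force: [0.9, -0.3, 0.2]
grip_width: 0.004
grip_force: 0.0
```

Request:
jog_arm(
  moves=[0.01, 0, 0.02, 0, 0, 0, -1, 0.02, 0, 0.045, 0, 0, 0, -1, 0.03, 0, 0.07, 0, 0, 0, -1, 0.04, 0, 0.095, 0, 0, 0, -1, 0.05, 0, 0.12, 0, 0, 0, -1, 0.06, 0, 0.145, 0, 0, 0, -1, 0.07, 0, 0.165, 0, 0, 0, -1, 0.07, 0, 0.165, 0, 0, 0, -1],
)

```text
time: 88.15
position: [0.504, 0.0172, 0.1326]
tool_rot: [2.155, 2.28, -0.001]
ft_force: [0.1, -4.8, 4.5]
grip_width: 0.005
grip_force: 3.0
```

```bash
python3 -c "
from h import *
s=ctrl.get_state();print(s['time'],s['position'],s['ft_force'])
lidangle();go([.5025,.022,.095],down(YT))"
```

```text
88.15 [0.50400933 0.01718885 0.13256334] [ 0.0548503  -4.77595722  4.50821765]
lid (iou,th) [('scene', [0.79, 0.17]), ('side', [0.68, 0.17])]
row [0.016, -0.005, 0.125, 0.003, 0.003, -0.002] | mm [ 4.8 -1.4 37.4] deg [ 0.2  0.2 -0.1]
```

Request:
jog_arm(
  moves=[0.003, 0, 0.015, 0, 0, 0, -1, 0.006, 0, 0.03, 0, 0, 0, -1, 0.01, 0, 0.045, 0, 0, 0, -1, 0.012, 0, 0.06, 0, 0, 0, -1, 0.014, 0, 0.075, 0, 0, 0, -1, 0.016, 0, 0.09, 0, 0, 0, -1, 0.016, 0, 0.105, 0, 0, 0, -1, 0.016, 0, 0.105, 0, 0, 0, -1],
)

```text
time: 89.25
position: [0.5027, 0.0237, 0.0999]
tool_rot: [2.155, 2.283, -0.001]
ft_force: [0.1, -1.0, 0.1]
grip_width: 0.007
grip_force: 0.0
```

Request:
jog_arm(
  moves=[0, 0, 0.005, 0, 0, 0, -1, 0, 0, 0.01, 0, 0, 0, -1, 0, 0, 0.015, 0, 0, 0, -1, 0, 0, 0.02, 0, 0, 0, -1, 0, 0, 0.024, 0, 0, 0, -1, 0, 0, 0.028, 0, 0, 0, -1, 0, 0, 0.031, 0, 0, 0, -1, 0, 0, 0.031, 0, 0, 0, -1],
)

```text
time: 90.25
position: [0.503, 0.0237, 0.0914]
tool_rot: [2.155, 2.284, -0.0]
ft_force: [-1.0, 1.1, 5.4]
grip_width: 0.006
grip_force: 2.6
```

```bash
python3 -c "
from h import *
s=ctrl.get_state();print(s['time'],s['position'],s['ft_force'])
lidangle()"
```

```text
90.25 [0.50298606 0.02373213 0.09141162] [-1.04967391  1.06666286  5.387589  ]
lid (iou,th) [('scene', [0.78, 0.01]), ('side', [0.67, 0.0])]
```

Request:
jog_arm(
  moves=[0, 0, 0.002, 0, 0, 0, -1, 0, 0, 0.004, 0, 0, 0, -1, 0, 0, 0.005, 0, 0, 0, -1, 0, 0, 0.006, 0, 0, 0, -1, 0, 0, 0.007, 0, 0, 0, -1, 0, 0, 0.007, 0, 0, 0, -1, 0, 0, 0.007, 0, 0, 0, -1, 0, 0, 0.007, 0, 0, 0, -1],
)

```text
time: 91.35
position: [0.5031, 0.0237, 0.0912]
tool_rot: [-2.156, -2.284, -0.0]
ft_force: [-8.6, 0.5, 23.7]
grip_width: 0.002
grip_force: 11.5
```

Request:
jog_arm(
  moves=[0, 0, -0.01, 0, 0, 0, -1, 0, 0, -0.04, 0, 0, 0, -1, 0, 0, -0.12, 0, 0, 0, -1, 0, 0, -0.25, 0, 0, 0, -1, 0, 0, -0.4, 0, 0, 0, -1, 0, 0, -0.5, 0, 0, 0, -1, 0, 0, -0.6, 0, 0, 0, -1, 0, 0, -0.6, 0, 0, 0, -1],
)

```text
time: 92.35
position: [0.504, 0.0238, 0.271]
tool_rot: [2.154, 2.282, 0.006]
ft_force: [-0.3, 0.3, -0.9]
grip_width: 0.006
grip_force: 0.0
```

```bash
python3 - <<'E'
from h import *
s=ctrl.get_state();print(s['time'],s['position'],s['ft_force'])
lidangle()
CHk=None
for n in('scene','side'):
    a=cv2.imread(f'pics/{n}0.png');b,c=grab(n);cv2.imwrite(f'pics/{n}9.png',b)
    d=cv2.absdiff(a,b).max(2)>60;d=cv2.morphologyEx(d.astype(np.uint8),cv2.MORPH_OPEN,np.ones((3,3)))
    k,l,st,ce=cv2.connectedComponentsWithStats(d)
    print(n,[(st[i,:5].tolist()) for i in range(1,k) if st[i,4]>25])
    h=cv2.cvtColor(b,cv2.COLOR_BGR2HSV);y=(abs(h[...,0].astype(int)-28)<5)&(h[...,1]>180)&(h[...,2]>150)
    k,l,st,ce=cv2.connectedComponentsWithStats(y.astype(np.uint8));print('yellow',[(st[i,4],ce[i].round(1).tolist()) for i in range(1,k) if st[i,4]>8])
E
```

```text
92.35 [0.50399167 0.02382007 0.27098381] [-0.28059952  0.27385056 -0.90957856]
lid (iou,th) [('scene', [0.78, 0.01]), ('side', [0.68, 0.0])]
scene [[180, 0, 44, 111, 2802], [265, 0, 65, 158, 4583], [386, 0, 77, 61, 1541], [294, 10, 15, 6, 61], [225, 26, 38, 50, 1138], [403, 61, 38, 52, 825], [235, 77, 19, 34, 410], [318, 79, 7, 13, 55], [456, 79, 12, 20, 161], [61, 170, 36, 29, 518], [298, 171, 38, 25, 507], [229, 224, 63, 28, 313], [391, 226, 26, 27, 369], [293, 233, 19, 25, 170], [329, 234, 24, 25, 544], [233, 249, 34, 16, 162], [409, 251, 30, 30, 400], [313, 253, 11, 11, 43], [354, 256, 32, 31, 330], [244, 258, 23, 11, 86], [253, 270, 21, 10, 74], [255, 274, 31, 15, 128], [266, 275, 67, 32, 352], [370, 286, 33, 33, 451]]
yellow [(np.int32(37), [305.8, 253.8])]
side [[62, 0, 306, 85, 12304], [18, 10, 80, 125, 2896], [53, 55, 18, 6, 68], [307, 72, 10, 10, 69], [0, 78, 96, 210, 6062], [276, 86, 105, 113, 4650], [343, 142, 15, 16, 167], [322, 149, 20, 37, 450], [237, 180, 29, 33, 636], [285, 184, 114, 81, 1412], [294, 198, 33, 36, 666], [257, 225, 28, 31, 530], [0, 242, 6, 17, 81], [370, 249, 22, 15, 91], [366, 260, 21, 16, 91], [348, 262, 10, 8, 32], [357, 265, 8, 7, 28], [286, 267, 30, 31, 176], [0, 270, 20, 19, 247], [318, 278, 53, 44, 1063], [122, 298, 8, 14, 50]]
yellow [(np.int32(17), [327.5, 241.0])]
```

```bash
python3 -c "
from bench import ctrl
print(ctrl.close_job())"
```

```text
the job is handed in; nothing more can be done
None
```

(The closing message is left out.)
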